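# Put the impact sockets away on their drives in the drawer

## Robot

A 6-joint arm with a two-finger parallel gripper is mounted at the origin on a cart in front of the work surface, level with it; the furniture and walls round the work are solid. World frame = base frame: x ahead of the robot, y to its left, z up, the work surface at z = 0. Lengths are in m, angles in rad, forces in N, time in s.
With the tool pointing down it reaches from about 0.35 to 0.975 m from the base axis. Payload 4.9 kg.
Tool frame: the origin (TCP) lies midway between the tips of the shut fingers; the grasp point (between the pads) lies 19 mm behind it (grasp_offset is the distance from the TCP to the grasp point, in m); z points along the fingers, y is the line along which they close (so a half turn about z gives the same grasp; the last joint's range is limited). The gripper opens to 85 mm and grips with 20 to 120 N. Pads are 22 mm wide; open, the fingers measure 114 mm over their backs; the gripper's body (76 mm by 85 mm) begins 54 mm behind the grasp point. The pads swing forward as they close: fully open they stand 13 mm farther back than shut.
Start: joints at [-1.298, 0.053, 1.613, -0, 1.476, -0.119], TCP at [0.239, -0.578, 0.231] pointing down, gripper open.
Joint ranges: [-3.01, 3.01], [-1.01, 2.22], [0.06, 2.58], [-1.02, 4.17], [0.09, 2.62], [-3.14, 3.14]. Speed limits (rad/s): [2.57, 2.57, 3.14, 3.14, 3.14, 3.14].

## Interface

Orientations are given as a rotation vector (axis times angle).
In Python, from station import observe, grab_frame, camera_params, sign_off, search_frame, trace, landmark_of, grasp_offset gives the robot as it stands. The module is installed in compiled form; this text tells all that it offers.
- The arm moves only by the tool drive_tool, never from a script. Its argument "targets" is a list that holds one entry, the list of rows, each a list of 7 numbers: the shift along the tool's x, y, z in mm, then the turn, a rotation vector about the tool's x, y, z in rad, then the closure in counts, from 0 (fully open) to 255 (shut). In form: [[[tx, ty, tz, rx, ry, rz, gripper], ...]]. A call has 1 to 20 rows; each row shifts and turns the commanded pose from where the row before left it, along the tool's axes as they then stand; what a row does not reach is not made up. A row lasts 1/10 s, in which the tool goes at most 50 mm and 8.59 degrees, less where a joint would pass 70% of its speed; a pose out of reach is approached as far as the arm can. A call with a gripper value outside its range is refused whole. The fingers move at their own pace and stop on an object; "newtons" is the grip in N (left out, the last holds). Time passes only in rows, so rows that do not move let the fingers close. It gives the time, the measured TCP pose, the force, the opening and the grip force at its end, in the units of the state.
- observe(): the state, without advancing time (a new reading comes with each control period).
- grab_frame(name): name is "scene" or "top" or "wrist"; returns the picture (384x512x3 uint8, blue, green, red); there is no depth.
- camera_params(name): a dict with "fx", "fy", "cx", "cy" (pixels), "pose" (4x4, takes a point from camera to world coordinates); the wrist camera has in their place "mount" (4x4, takes a point from camera to tool coordinates, whose origin is the TCP and whose axes are the flange's). Camera axes: x right, y down, z forward; pixel columns grow to the right and rows downward; lengths in m; the calibration is good to about 2 mm. A picture is of the moment at which its call begins: read the wrist's pose just before it. camera_params takes no time and is no camera call.
- sign_off(): hands the job in; it is judged then, once.
Trained networks look in the newest picture that a camera, given by its name, has taken for a name from the list of things; names that differ only in an ending like _2 or _b are one class to them, and where a whole thing is asked for, a point or a joint stands for the part that bears it (a point fixed in the world has none). Each returns a list of dicts, best first, with "conf" (0 to 1); they miss things now and then, are a little off and sometimes report something else, mostly with a low value. They report only what shows in the picture. A call takes as long as a camera call. They do not tell look-alikes from the thing itself.
- search_frame(camera, name): "location" ([column, row] in pixels, amid what is visible of it).
- trace(camera, name): "pixels" (384x512 bool, what is visible of it) and "location" ([column, row] in pixels, amid what is visible of it).
- landmark_of(camera, name): "location" ([column, row] in pixels: a listed point, or the origin of a listed thing).
The state is a dict: "clock": time; "joint_pos": joint angles; "qd": joint speeds; "tau": joint torques, N m; "tool_pos": TCP position; "eef_rot": TCP orientation; "force": force on the tool from outside, world axes, zero at the start; "ft_torque": the same for the moment, N m; "finger_gap": opening from 0.0 (shut) to 1.0 (fully open); "grip_force": force on a finger pad.
Only numpy, scipy, OpenCV 4.12 (cv2) and the standard library are available. Lean on these libraries where they do the work, as an engineer would, in place of code of your own. Each camera call takes 0.05 s, during which the arm holds its last target. There are 200 camera calls.

## Task

Put the sockets away: pull open the drawer of the red box, push every socket that stands on the bench down onto a free square drive in it until the spring balls click and the socket sits fully home, then shut the drawer completely. Leave the other things on the bench where they are.

Things in the scene. Friction and masses are not known exactly. Their poses are not given: they have to be found in the camera images.
- socket_red: steel-grey impact socket with a wide red band, 0.35 kg, 72 mm tall, octagonal: four wide flats 46 mm across, 53 mm across corners, standing mouth down; may be absent. Origin: centre of the mouth; z up; x and y square to the wide flats and to the 27 mm square hole (36 mm deep, mouth chamfered), so any quarter turn is the same. The balls' groove runs round the hole 11 to 25 mm above the mouth.
- socket_blue: steel-grey impact socket with a wide blue band, 0.35 kg, 72 mm tall, octagonal: four wide flats 46 mm across, 53 mm across corners, standing mouth down; may be absent. Origin: centre of the mouth; z up; x and y square to the wide flats and to the 27 mm square hole (36 mm deep, mouth chamfered), so any quarter turn is the same. The balls' groove runs round the hole 11 to 25 mm above the mouth.
- socket_yellow: steel-grey impact socket with a wide yellow band, 0.35 kg, 72 mm tall, octagonal: four wide flats 46 mm across, 53 mm across corners, standing mouth down; may be absent. Origin: centre of the mouth; z up; x and y square to the wide flats and to the 27 mm square hole (36 mm deep, mouth chamfered), so any quarter turn is the same. The balls' groove runs round the hole 11 to 25 mm above the mouth.
- socket_green: steel-grey impact socket with a wide green band, 0.35 kg, 72 mm tall, octagonal: four wide flats 46 mm across, 53 mm across corners, standing mouth down; may be absent. Origin: centre of the mouth; z up; x and y square to the wide flats and to the 27 mm square hole (36 mm deep, mouth chamfered), so any quarter turn is the same. The balls' groove runs round the hole 11 to 25 mm above the mouth.
- drive_0 (a point): foot of upright square drive 0 of 4, in a row along the drawer's y, 70 mm apart (0 at the +y end); a seated socket's mouth centre rests here, 22 mm above the bench. 25 mm square post, 32 mm tall, top 6 mm tapered to 18 mm, sides along this point's x and y. It is 70 mm from the drawer front and, fully open, 100 mm from the box.
- ball_0 (a joint): left one of drive 0's two spring balls (in its +y and -y faces, moving alike), 18 mm above its foot, 4 mm proud: 0 out, up to 0.005 m pressed in. A socket pushed down meets them about 20 mm above the foot, needs 8 to 15 N, and over the last 7 mm they spring out into the groove and draw it home; they stay out once the mouth rests on the rail.
- drive_1 (a point): foot of upright square drive 1 of 4, in a row along the drawer's y, 70 mm apart (0 at the +y end); a seated socket's mouth centre rests here, 22 mm above the bench. 25 mm square post, 32 mm tall, top 6 mm tapered to 18 mm, sides along this point's x and y. It is 70 mm from the drawer front and, fully open, 100 mm from the box.
- ball_1 (a joint): left one of drive 1's two spring balls (in its +y and -y faces, moving alike), 18 mm above its foot, 4 mm proud: 0 out, up to 0.005 m pressed in. A socket pushed down meets them about 20 mm above the foot, needs 8 to 15 N, and over the last 7 mm they spring out into the groove and draw it home; they stay out once the mouth rests on the rail.
- drive_2 (a point): foot of upright square drive 2 of 4, in a row along the drawer's y, 70 mm apart (0 at the +y end); a seated socket's mouth centre rests here, 22 mm above the bench. 25 mm square post, 32 mm tall, top 6 mm tapered to 18 mm, sides along this point's x and y. It is 70 mm from the drawer front and, fully open, 100 mm from the box.
- ball_2 (a joint): left one of drive 2's two spring balls (in its +y and -y faces, moving alike), 18 mm above its foot, 4 mm proud: 0 out, up to 0.005 m pressed in. A socket pushed down meets them about 20 mm above the foot, needs 8 to 15 N, and over the last 7 mm they spring out into the groove and draw it home; they stay out once the mouth rests on the rail.
- drive_3 (a point): foot of upright square drive 3 of 4, in a row along the drawer's y, 70 mm apart (0 at the +y end); a seated socket's mouth centre rests here, 22 mm above the bench. 25 mm square post, 32 mm tall, top 6 mm tapered to 18 mm, sides along this point's x and y. It is 70 mm from the drawer front and, fully open, 100 mm from the box.
- ball_3 (a joint): left one of drive 3's two spring balls (in its +y and -y faces, moving alike), 18 mm above its foot, 4 mm proud: 0 out, up to 0.005 m pressed in. A socket pushed down meets them about 20 mm above the foot, needs 8 to 15 N, and over the last 7 mm they spring out into the groove and draw it home; they stay out once the mouth rests on the rail.
- drawer (a joint): how far the drawer is out (m): 0 shut, 0.17 fully open; it slides along the box's -x axis, towards the robot, with about 4 N of friction, and stays where it is left.
- drawer_handle (a point): middle of the drawer's bar handle: a round bar 10 mm thick and 120 mm long along the drawer's y axis, 88 mm above the bench, 45 mm in front of the drawer front (40 mm clear gap behind the bar). The drawer front is 296 mm wide and its top edge 108 mm above the bench.
- drawer_box: red sheet-steel drawer box fixed to the bench, 200 mm deep (x), 300 mm wide (y), 112 mm tall, with one drawer that opens along its -x. Origin: centre of its underside; the drawer front's face, when shut, is 110 mm from the origin along -x.
- safety_specs: clear safety spectacles, 70x147x42 mm, a bystander. Origin under its centre.
- weld_ring: flat aluminium ring, 69 mm across, 8 mm thick, a bystander.
- wire_brush: wood-handled brush, 16x174x13 mm, along its y, a bystander.
Things that resemble listed ones, but are neither listed nor needed, are in the scene too. Leave any pink or purple look-alike of the socket_green alone.

How it is judged:
By the outcome, as a careful person would: the job done as asked, in the order asked, and still so for the second after the job is handed in, with the robot touching nothing.
Of socket_red, socket_blue, socket_yellow, socket_green only 3 to 4 are there at a start; the rules pass over those that are not, and their reading is None.
At some moment in a run one of socket_red, socket_blue, socket_yellow, socket_green may be knocked a few centimetres aside while the robot is not near it.
It also fails if it takes over 210 s, if anything falls off the work surface, if the arm or the gripper's body presses on something with over 40 N, if the wrist force passes 120 N, or if a joint passes its speed limit or range.

## Working session

There is one attempt and no reset: what is moved stays moved. The work goes in short steps, Python scripts to look and compute and a tool call to move; the robot and the scene stay as the last step left them, time stands still between calls to the robot, and variables do not carry over. Pictures are saved under pics/ and viewed, at most 14 in all, crops included, and the job is handed in when it is done.

Besides the shell and the picture viewer there is one more tool, called as name([rows], argument=value, ...), one row to a line, values as JSON. drive_tool: Moves the arm, as the interface text tells. Its arguments: {"type":"object","properties":{"targets":{"type":"array","items":{"type":"array","items":{"type":"array","items":{"type":"number"}}}},"newtons":{"type":"number"}},"required":["targets"]}

```bash
mkdir -p pics
cat > h.py <<'E'
import numpy as np, cv2
from scipy.spatial.transform import Rotation as R
from station import *
def T():
    s=observe(); M=np.eye(4); M[:3,:3]=R.from_rotvec(s['eef_rot']).as_matrix(); M[:3,3]=s['tool_pos']; return M
def cam(n,M=None):
    p=camera_params(n)
    P=np.array(p['pose']) if 'pose' in p else (T() if M is None else M)@np.array(p['mount'])
    return p,P
def ray(n,uv,M=None):
    p,P=cam(n,M); d=P[:3,:3]@np.array([(uv[0]-p['cx'])/p['fx'],(uv[1]-p['cy'])/p['fy'],1]); return P[:3,3],d/np.linalg.norm(d)
def onz(n,uv,z,M=None):
    o,d=ray(n,uv,M); return o+d*(z-o[2])/d[2]
def tri(rays):
    A=sum(np.eye(3)-np.outer(d,d) for o,d in rays); b=sum((np.eye(3)-np.outer(d,d))@o for o,d in rays); return np.linalg.solve(A,b)
def proj(n,X,M=None):
    p,P=cam(n,M); c=np.linalg.inv(P)@np.append(X,1); return np.array([p['fx']*c[0]/c[2]+p['cx'],p['fy']*c[1]/c[2]+p['cy']])
E
python3 - <<'E'
from h import *
np.set_printoptions(precision=4,suppress=True)
print(observe(),grasp_offset if not callable(grasp_offset) else grasp_offset())
for c in ("scene","top","wrist"):
    im=grab_frame(c); cv2.imwrite(f"pics/{c}0.png",im); p,P=cam(c); print(c,p['fx'],p['cx'],p['cy'],P)
    if c=="wrist": print(p['mount']);continue
    for n in ["socket_red","socket_blue","socket_yellow","socket_green","drawer_handle","drawer_box","safety_specs","weld_ring","wire_brush"]:
        for r in landmark_of(c,n)[:5]:
            print(c,n,np.round(r['location'],1),round(r['conf'],2),onz(c,r['location'],0.088 if 'handle' in n else 0))
E
python3 -c "
import cv2,numpy as np
a=cv2.imread('pics/scene0.png');b=cv2.imread('pics/top0.png')
cv2.imwrite('pics/s0.png',cv2.resize(a,(800,600)));cv2.imwrite('pics/t0.png',cv2.resize(b,(800,600)))"
```

```text
{'clock': 0.0, 'joint_pos': array([-1.298 ,  0.0534,  1.6143, -0.    ,  1.476 , -0.119 ]), 'qd': array([-0.0007,  0.    ,  0.0013,  0.0002, -0.0013,  0.0004]), 'tau': array([ -0.0006, -39.3681, -37.0178,  -0.0002,   0.007 ,  -0.    ]), 'tool_pos': array([ 0.2385, -0.577 ,  0.2301]), 'eef_rot': array([-3.0795, -0.6111,  0.0003]), 'force': array([-0.0758,  0.2661,  0.2195]), 'ft_torque': array([ 0.0076, -0.0313, -0.0131]), 'grip_force': 0.0, 'finger_gap': 1.0021418454673268} 0.0187
scene 385.1015262574933 251.03026303213326 197.1427516084187 [[-0.9768 -0.192   0.0949  0.4865]
 [-0.2137  0.8427 -0.4941  0.4982]
 [ 0.0149 -0.5029 -0.8642  1.061 ]
 [ 0.      0.      0.      1.    ]]
scene socket_red [305.5 152.1] 0.71 [ 0.459  -0.3246  0.    ]
scene socket_blue [291.8 201.2] 0.92 [ 0.4736 -0.1227  0.    ]
scene socket_yellow [269.4 156.6] 0.82 [ 0.5762 -0.2781  0.    ]
scene socket_green [245.9 225. ] 0.96 [ 0.5972 -0.0087  0.    ]
scene socket_green [287.9 177.5] 0.93 [ 0.5006 -0.2085  0.    ]
scene socket_green [263.4 199.6] 0.75 [ 0.5627 -0.1084  0.    ]
scene socket_green [264.9 154.6
[... 1094 characters left out ...]
op drawer_box [163.8 139.2] 0.63 [0.7719 0.217  0.    ]
top safety_specs [380.6 182.9] 0.79 [ 0.6306 -0.4523  0.    ]
top safety_specs [270.6 231.6] 0.48 [ 0.483  -0.1149  0.    ]
top safety_specs [365.6 249.1] 0.41 [ 0.431  -0.3956  0.    ]
top weld_ring [146.  182.9] 0.64 [0.6324 0.2661 0.    ]
top wire_brush [362.8 251.3] 0.8 [ 0.4246 -0.387   0.    ]
wrist 311.3996539506554 254.80367780724816 192.11699394610352 [[ 0.3812 -0.885  -0.2672  0.3079]
 [-0.9245 -0.3649 -0.1105 -0.5496]
 [ 0.0003  0.2892 -0.9573  0.3744]
 [ 0.      0.      0.      1.    ]]
[[-0.0006 -0.9573 -0.2892  0.0747]
 [ 1.     -0.0007  0.0001  0.0005]
 [-0.0003 -0.2892  0.9573 -0.1431]
 [ 0.      0.      0.      1.    ]]
```

View pics/s0.png

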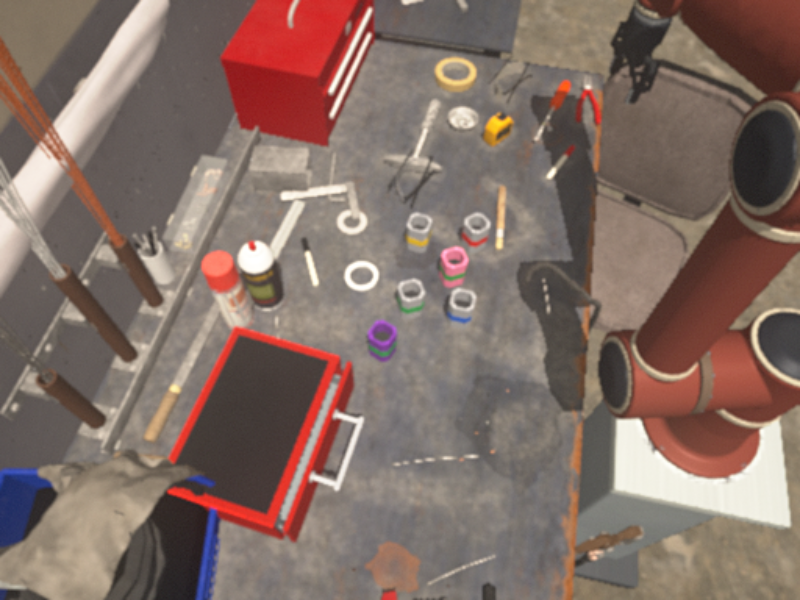

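View pics/t0.png

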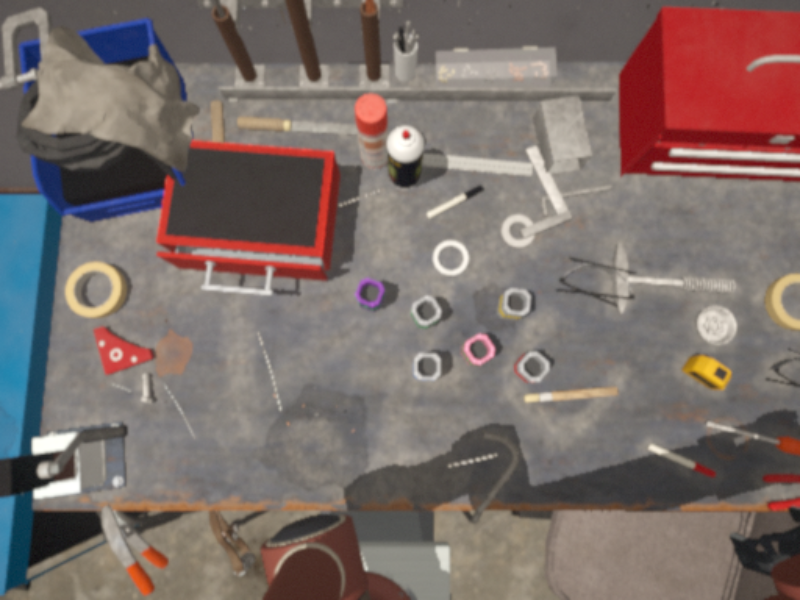

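The scene shows four listed sockets: red at scene px (476,230), blue (461,305), yellow (418,232) and green (411,296), in 800-px pictures. The pink (454,266) and purple (381,340) ones are look-alikes to leave alone. The drawer box is at about (260,420), with its handle at (345,450). I'll go to the drawer first.

drive_tool([
  [[34.4, -33.7, -1, 0, 0, 0, 0], [34.4, -33.7, -1, 0, 0, 0, 0], [34.4, -33.7, -1, 0, 0, 0, 0], [34.4, -33.7, -1, 0, 0, 0, 0], [34.4, -33.7, -1, 0, 0, 0, 0], [34.4, -33.7, -1, 0, 0, 0, 0], [34.4, -33.7, -1, 0, 0, 0, 0], [34.4, -33.7, -1, 0, 0, 0, 0], [34.4, -33.7, -1, 0, 0, 0, 0], [34.4, -33.7, -1, 0, 0, 0, 0], [34.4, -33.7, -1, 0, 0, 0, 0], [34.4, -33.7, -1, 0, 0, 0, 0], [34.4, -33.7, -1, 0, 0, 0, 0], [34.4, -33.7, -1, 0, 0, 0, 0], [34.4, -33.7, -1, 0, 0, 0, 0], [34.4, -33.7, -1, 0, 0, 0, 0], [34.4, -33.7, -1, 0, 0, 0, 0], [34.4, -33.7, -1, 0, 0, 0, 0]],
])

```text
clock: 2.85
tool_pos: [0.5798, 0.2215, 0.2495]
eef_rot: [3.081, 0.612, 0.001]
force: [0.5, -0.8, -0.4]
finger_gap: 1.002
grip_force: 0.0
```

drive_tool([
  [[0, 0, 0, 0, 0, -0.147, 0], [0, 0, 0, 0, 0, -0.147, 0], [0, 0, 0, 0, 0, -0.147, 0], [0, 0, 0, 0, 0, -0.147, 0], [0, 0, 0, 0, 0, -0.147, 0], [0, 0, 0, 0, 0, -0.147, 0], [0, 0, 0, 0, 0, -0.147, 0], [0, 0, 0, 0, 0, -0.147, 0], [0, 0, 0, 0, 0, 0, 0], [0, 0, 0, 0, 0, 0, 0]],
])

```text
clock: 3.85
tool_pos: [0.5793, 0.2195, 0.2493]
eef_rot: [-2.228, -2.215, -0.0]
force: [0.3, -0.3, -0.4]
finger_gap: 1.003
grip_force: 0.0
```

```bash
cat >> h.py <<'E'
def look(name):
    M=T(); im=grab_frame("wrist"); cv2.imwrite(f"pics/{name}.png",cv2.resize(im,(800,600))); return M,im
def yaw(M): return np.degrees(np.arctan2(M[1,0],M[0,0]))
E
python3 - <<'E'
from h import *
np.set_printoptions(precision=4,suppress=True)
M,im=look("w1"); print(M, yaw(M),observe()['clock'])
for n in ["drawer_handle","drawer_box"]:
    for r in landmark_of("wrist",n)[:3]: print(n,r['location'],r['conf'],onz("wrist",r['location'],.088,M))
for c in ("wrist","top","scene"):
    if c!="wrist": grab_frame(c)
    for r in trace(c,"drawer_handle")[:1]:
        m=r['pixels'].astype(np.uint8); ys,xs=np.nonzero(m); print(c,r['conf'],xs.min(),xs.max(),ys.min(),ys.max(),m.sum()); cv2.imwrite(f"pics/m_{c}.png",m*255)
E
```

```text
[[ 0.006   1.      0.      0.5793]
 [ 1.     -0.006   0.0001  0.2195]
 [ 0.0001  0.     -1.      0.2493]
 [ 0.      0.      0.      1.    ]] 89.6572389027423 3.9
drawer_handle [281.0, 169.1] 0.6 [0.6066 0.2249 0.088 ]
drawer_box [407.7, 167.8] 0.86 [0.7331 0.2253 0.088 ]
wrist 0.97 271 380 4 312 14739
scene 0.97 177 232 261 346 1563
```

View pics/w1.png

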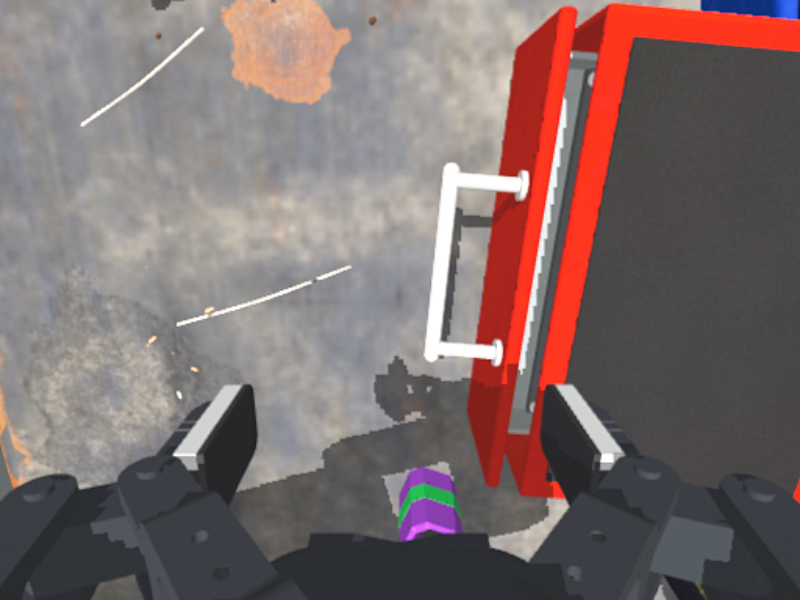

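The wrist picture shows the white bar handle from (450,168) to (431,354) in the 800-px view. The drawer is slightly ajar, and the purple look-alike is at (430,500).

Run:
```python
from h import *
np.set_printoptions(precision=4,suppress=True)
im=cv2.imread("pics/w1.png")
M=T()
g=im.min(axis=2)
pts=[]
for y in range(200,325,10):
    xs=np.nonzero(g[y,420:456]>190)[0]+420
    pts.append([xs.mean()*.64,y*.64])
P=np.array([onz("wrist",p,.088,M) for p in pts]); f=np.polyfit(P[:,1],P[:,0],1); print(f,np.degrees(np.arctan(f[0])))
a=onz("wrist",(288,107.5),.088,M);b=onz("wrist",(275.8,226.6),.088,M);print(a,b,(a+b)/2,np.linalg.norm(a-b))
# height: triangulate from scene+top landmark
r=[("top",landmark_of("top","drawer_handle")[:1]),("scene",landmark_of("scene","drawer_handle")[:1])]
print(r)
rays=[ray("wrist",(281.9,167.5),M)]+[ray(c,x[0]['location']) for c,x in r if x]
print(tri(rays))
t=np.arctan(f[0]); print("tool yaw for handle:",90-np.degrees(t))
```

```text
[0.0853 0.5883] 4.876791881320624
[0.612  0.2843 0.088 ] [0.6024 0.1628 0.088 ] [0.6072 0.2235 0.088 ] 0.12182958801396555
[('top', [{'location': [148.6, 182.5], 'conf': 0.59}]), ('scene', [{'location': [224.0, 286.3], 'conf': 0.95}])]
[0.6065 0.2263 0.1092]
tool yaw for handle: 85.12320811867937
```

drive_tool([
  [[0, 0, 0, 0, 0, 0.08, 135], [3, 13.6, 0, 0, 0, 0, 135], [3, 13.6, 0, 0, 0, 0, 135], [0, 0, 30, 0, 0, 0, 135], [0, 0, 30, 0, 0, 0, 135], [0, 0, 20, 0, 0, 0, 135], [0, 0, 0, 0, 0, 0, 135]],
], newtons=60)

```text
clock: 5.05
tool_pos: [0.6045, 0.2225, 0.1648]
eef_rot: [-2.309, -2.125, 0.011]
force: [-0.4, -0.8, 0.2]
finger_gap: 0.472
grip_force: 0.0
```

Run:
```python
from h import *
np.set_printoptions(precision=4,suppress=True)
M,im=look("w2"); print(M[:3,3], yaw(M),observe()['finger_gap'])
for p in landmark_of("wrist","drawer_handle")[:2]:print(p,onz("wrist",p['location'],.088,M))
```

```text
[0.6045 0.2225 0.1648] 85.23194841985365 0.4658100928264445
{'location': [259.0, 199.9], 'conf': 0.93} [0.6082 0.2232 0.088 ]
```

View pics/w2.png

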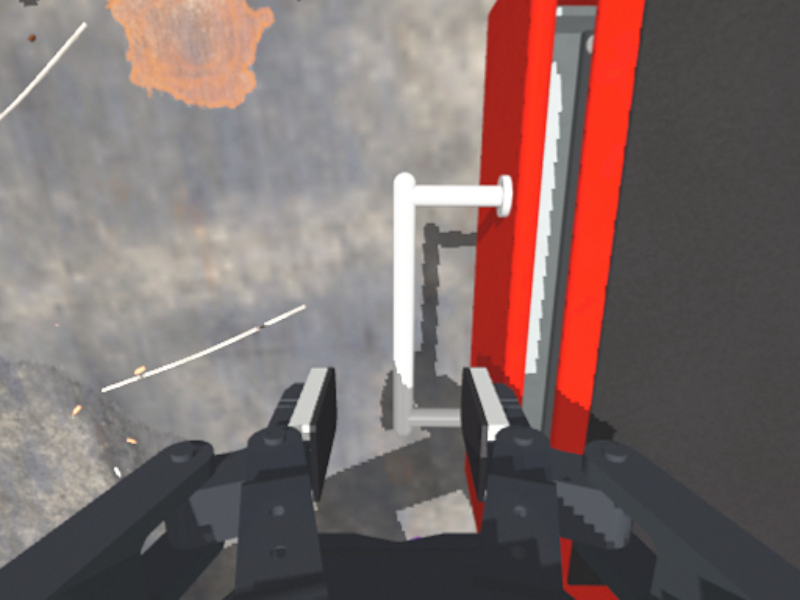

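The bar is vertical in the image, at column 403, and centred between the fingers. I'll lower and grip.

drive_tool([
  [[0.5, 3, 0, 0, 0, 0, 135], [0, 0, 32, 0, 0, 0, 135], [0, 0, 32, 0, 0, 0, 135], [0, 0, 32, 0, 0, 0, 135], [0, 0, 0, 0, 0, 0, 255], [0, 0, 0, 0, 0, 0, 255], [0, 0, 0, 0, 0, 0, 255], [0, 0, 0, 0, 0, 0, 255], [0, 0, 0, 0, 0, 0, 255]],
], newtons=60)

```text
clock: 6.05
tool_pos: [0.61, 0.2235, 0.0745]
eef_rot: [2.312, 2.127, 0.001]
force: [-4.3, -2.5, -1.6]
finger_gap: 0.086
grip_force: 58.6
```

drive_tool([
  [[0, -5, 0, 0, 0, 0, 255], [0, -10, 0, 0, 0, 0, 255], [0, -10, 0, 0, 0, 0, 255], [0, -10, 0, 0, 0, 0, 255], [0, -10, 0, 0, 0, 0, 255], [0, -10, 0, 0, 0, 0, 255], [0, -10, 0, 0, 0, 0, 255], [0, -10, 0, 0, 0, 0, 255], [0, -10, 0, 0, 0, 0, 255], [0, -10, 0, 0, 0, 0, 255], [0, -10, 0, 0, 0, 0, 255], [0, -10, 0, 0, 0, 0, 255], [0, -10, 0, 0, 0, 0, 255], [0, -5, 0, 0, 0, 0, 255], [0, 0, 0, 0, 0, 0, 255]],
])

```text
clock: 7.55
tool_pos: [0.4805, 0.2349, 0.0744]
eef_rot: [-2.311, -2.128, -0.004]
force: [0.1, 1.4, -0.5]
finger_gap: 0.089
grip_force: 59.8
```

drive_tool([
  [[0, -5, 0, 0, 0, 0, 255], [0, -5, 0, 0, 0, 0, 255], [0, -5, 0, 0, 0, 0, 255], [0, -3, 0, 0, 0, 0, 255], [0, 0, 0, 0, 0, 0, 255]],
])

```text
clock: 8.05
tool_pos: [0.4633, 0.2364, 0.0744]
eef_rot: [2.311, 2.127, 0.004]
force: [1.9, 3.6, -0.6]
finger_gap: 0.085
grip_force: 59.9
```

drive_tool([
  [[0, -4, 0, 0, 0, 0, 255], [0, -4, 0, 0, 0, 0, 255], [0, 0, 0, 0, 0, 0, 255]],
])

```text
clock: 8.35
tool_pos: [0.4553, 0.2371, 0.0744]
eef_rot: [2.312, 2.127, 0.004]
force: [1.2, 3.5, -0.1]
finger_gap: 0.092
grip_force: 60.0
```

drive_tool([
  [[0, -4, 0, 0, 0, 0, 255], [0, -4, 0, 0, 0, 0, 255], [0, 0, 0, 0, 0, 0, 255]],
])

```text
clock: 8.65
tool_pos: [0.4501, 0.2376, 0.0745]
eef_rot: [2.308, 2.124, 0.014]
force: [13.4, 4.5, -9.2]
finger_gap: 0.091
grip_force: 59.3
```

drive_tool([
  [[0, -3, 0, 0, 0, 0, 255], [0, -2, 0, 0, 0, 0, 255], [0, 0, 0, 0, 0, 0, 255]],
])

```text
clock: 8.95
tool_pos: [0.4501, 0.2376, 0.0746]
eef_rot: [2.302, 2.118, 0.029]
force: [33.6, 4.5, -24.4]
finger_gap: 0.086
grip_force: 58.1
```

drive_tool([
  [[0, 6, 0, 0, 0, 0, 200], [0, 0, 0, 0, 0, 0, 135], [0, 0, 0, 0, 0, 0, 135], [0, 0, -20, 0, 0, 0, 135], [0, 0, -40, 0, 0, 0, 135], [0, 0, -40, 0, 0, 0, 135], [0, 0, -45, 0, 0, 0, 135], [0, 35, -45, 0, 0, 0, 0], [0, 40, 0, 0, 0, 0, 0], [0, 40, 0, 0, 0, 0, 0], [0, 0, 0, 0, 0, 0, 0]],
])

```text
clock: 10.05
tool_pos: [0.5601, 0.2268, 0.2566]
eef_rot: [-2.314, -2.125, 0.003]
force: [-0.0, 0.1, -0.4]
finger_gap: 1.0
grip_force: 0.0
```

Run:
```python
from h import *
np.set_printoptions(precision=4,suppress=True)
M,im=look("w3"); print(M[:3,3], yaw(M),observe()['clock'])
ys=[]
for k in range(4):
    for p in landmark_of("wrist",f"drive_{k}")[:2]:print(k,np.round(p['location'],1),p['conf'],onz("wrist",p['location'],.022,M))
for p in landmark_of("wrist","drawer_handle")[:2]:print(p,onz("wrist",p['location'],.088,M))
```

```text
[0.5601 0.2268 0.2566] 85.13334503277135 10.1
0 [264.  132.3] 0.97 [0.5748 0.2596 0.022 ]
0 [265.9  66.6] 0.88 [0.5825 0.3324 0.022 ]
1 [264.  132.3] 0.97 [0.5748 0.2596 0.022 ]
1 [265.9  66.6] 0.88 [0.5825 0.3324 0.022 ]
2 [264.  132.3] 0.97 [0.5748 0.2596 0.022 ]
2 [265.9  66.6] 0.88 [0.5825 0.3324 0.022 ]
3 [264.  132.3] 0.97 [0.5748 0.2596 0.022 ]
3 [265.9  66.6] 0.88 [0.5825 0.3324 0.022 ]
{'location': [145.8, 171.4], 'conf': 0.8} [0.4497 0.2376 0.088 ]
```

View pics/w3.png

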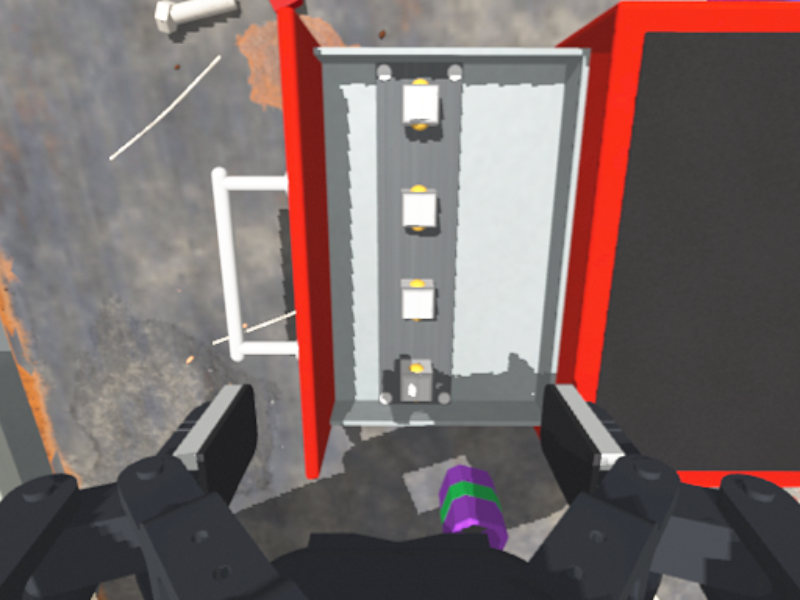

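The drawer is fully open. Four white-topped drives show at column ~420, rows 104, 209, 300 and 385 (800-px view), all free. I'll take a second view on the way toward the sockets to triangulate the drives.

drive_tool([
  [[-30, 0, 0, 0, 0, 0, 0], [-30, 0, 0, 0, 0, 0, 0], [0, 0, 0, 0, 0, 0, 0]],
])

```text
clock: 10.65
tool_pos: [0.5519, 0.166, 0.2582]
eef_rot: [2.313, 2.124, -0.0]
force: [0.0, -0.5, 0.2]
finger_gap: 1.005
grip_force: 0.0
```

```bash
cat >> h.py <<'E'
def tops(im,guess,r=16):
    out=[]; g=im.min(axis=2)
    for u,v in guess:
        u0,v0=int(u)-r,int(v)-r; v0=max(v0,0); m=(g[v0:v0+2*r,u0:u0+2*r]>215).astype(np.uint8)
        n,l,s,c=cv2.connectedComponentsWithStats(m); i=1+np.argmax(s[1:,4]) if n>1 else 0
        out.append((c[i]+[u0,v0],s[i]))
    return out
E
python3 - <<'E'
from h import *
np.set_printoptions(precision=4,suppress=True)
M2=T(); im2=grab_frame("wrist"); cv2.imwrite("pics/w4.png",im2)
im1=cv2.resize(cv2.imread("pics/w3.png"),(512,384),interpolation=cv2.INTER_AREA)
M1=M2.copy(); M1[:3,:3]=R.from_rotvec([-2.314,-2.125,.003]).as_matrix(); M1[:3,3]=[0.5601,0.2268,0.2566]
d=np.array([.0875,.996,0])
g1=[(268.8,66.6),(268.8,133.8),(267.5,192)]
a=tops(im1,g1)
X=[onz("wrist",q[0],.054,M1) for q in a]
g2=[proj("wrist",x,M2) for x in X]; b=tops(im2,g2)
print(M2[:3,3],yaw(M2))
for p,q,x in zip(a,b,X):
    print(p,q,"z54:",x,onz("wrist",q[0],.054,M2),"tri:",tri([ray("wrist",p[0],M1),ray("wrist",q[0],M2)]))
for k in range(1):
    for p in landmark_of("wrist",f"drive_{k}")[:4]:print(k,np.round(p['location'],1),p['conf'],onz("wrist",p['location'],.022,M2))
E
```

```text
[0.5519 0.166  0.2582] 85.11757511657517
(array([269.059 ,  65.4236]), array([  7,   5,  21,  23, 458], dtype=int32)) (array([272.6061,   5.5455]), array([  5,   0,  23,  13, 264], dtype=int32)) z54: [0.5847 0.3306 0.054 ] [0.5845 0.3245 0.054 ] tri: [0.5869 0.3339 0.0159]
(array([267.5718, 133.5214]), array([  6,   7,  20,  20, 397], dtype=int32)) (array([271.2614,  74.159 ]), array([  7,   6,  22,  23, 459], dtype=int32)) z54: [0.578  0.2614 0.054 ] [0.5787 0.2613 0.054 ] tri: [0.5784 0.2614 0.0542]
(array([266.8991, 194.2202]), array([  7,  10,  19,  18, 327], dtype=int32)) (array([270.4073, 141.1514]), array([  8,   7,  20,  20, 383], dtype=int32)) z54: [0.5721 0.1919 0.054 ] [0.5728 0.1919 0.054 ] tri: [0.5725 0.192  0.0544]
0 [270.2  78.9] 0.77 [0.5789 0.2584 0.022 ]
0 [266.4 142.4] 0.75 [0.5691 0.1864 0.022 ]
0 [268.5   8.3] 0.6 [0.5822 0.3301 0.022 ]
0 [268.4 194.8] 0.58 [0.5667 0.1197 0.022 ]
```

Drive tops triangulate to z = 0.054 as expected, in a row 70 mm apart at −5°. Next I'll look over the sockets.

drive_tool([
  [[-44, 1, -3, 0, 0, 0, 0], [-44, 1, -3, 0, 0, 0, 0], [-44, 1, -3, 0, 0, 0, 0], [-44, 1, -3, 0, 0, 0, 0], [-44, 1, -3, 0, 0, 0, 0], [-44, 1, -3, 0, 0, 0, 0], [-44, 1, -3, 0, 0, 0, 0], [-44, 1, -3, 0, 0, 0, 0], [-44, 1, -3, 0, 0, 0, 0], [-44, 1, -3, 0, 0, 0, 0], [0, 0, 0, 0, 0, 0, 0], [0, 0, 0, 0, 0, 0, 0]],
])

```text
clock: 11.95
tool_pos: [0.5266, -0.2711, 0.2877]
eef_rot: [-2.312, -2.126, -0.001]
force: [-0.2, -0.3, 0.1]
finger_gap: 1.0
grip_force: 0.0
```

Run:
```python
from h import *
np.set_printoptions(precision=4,suppress=True)
M,im=look("w5"); print(M[:3,3], yaw(M),observe()['clock'])
for n in ["red","blue","yellow","green"]:
    for p in trace("wrist","socket_"+n)[:3]:
        print(n,np.round(p['location'],1),p['conf'],p['pixels'].sum(),onz("wrist",p['location'],.05,M))
    for p in landmark_of("wrist","socket_"+n)[:3]:print(" lm",n,np.round(p['location'],1),p['conf'],onz("wrist",p['location'],.0,M))
```

```text
[ 0.5266 -0.2711  0.2877] 85.21014270968789 12.0
red [211.9 192.8] 0.8 1723 [ 0.4695 -0.3087  0.05  ]
 lm red [215.2 184.6] 0.81 [ 0.4673 -0.3114  0.    ]
blue [192.5  30. ] 0.92 2575 [ 0.4714 -0.1203  0.05  ]
 lm blue [200.7  34.6] 0.94 [ 0.4728 -0.1161  0.    ]
yellow [280.9  21.9] 0.59 2184 [ 0.5692 -0.1205  0.05  ]
yellow [307.8 167.4] 0.57 1784 [ 0.5928 -0.2858  0.05  ]
 lm yellow [299.9 160.7] 0.66 [ 0.5899 -0.2869  0.    ]
 lm yellow [278.1  30.3] 0.54 [ 0.5698 -0.1194  0.    ]
green [283.1  25.8] 0.97 2151 [ 0.5714 -0.1245  0.05  ]
green [224.7 112.7] 0.61 1641 [ 0.4969 -0.2113  0.05  ]
green [307.2 165.6] 0.39 1705 [ 0.5922 -0.2835  0.05  ]
 lm green [231.3 109.3] 0.91 [ 0.5014 -0.2094  0.    ]
 lm green [278.   31.8] 0.55 [ 0.5695 -0.1211  0.    ]
```

View pics/w5.png

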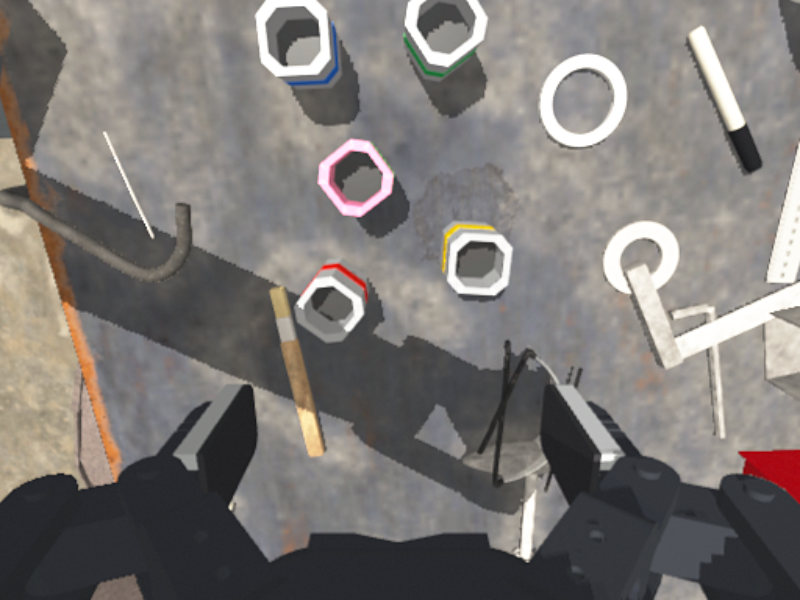

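The rims show at: blue (295,40), green (445,25), pink look-alike (356,178), yellow (478,262), red (332,305). Red stands beside the wire brush at (300,370). Band colours identify each socket; pink has a fully pink body and is left alone. Next I'll fit silhouettes.

```bash
cat >> h.py <<'E'
from scipy.optimize import minimize
c=.0085; _o=np.array([[.023,.023-c],[.023-c,.023],[c-.023,.023],[-.023,.023-c],[-.023,c-.023],[c-.023,-.023],[.023-c,-.023],[.023,c-.023]])
def sil(n,q,M,S=4):
    a=q[2]; Q=np.array([[np.cos(a),-np.sin(a)],[np.sin(a),np.cos(a)]]); p=_o@Q.T+q[:2]
    uv=np.array([proj(n,[*w,z],M) for z in (0,.072) for w in p]); return cv2.convexHull((uv*S).astype(np.float32))
def fit(n,mask,M,xy,S=4):
    ys,xs=np.nonzero(mask); h=cv2.convexHull(np.c_[xs,ys].astype(np.float32))
    m=cv2.resize(mask.astype(np.uint8),None,fx=S,fy=S,interpolation=cv2.INTER_NEAREST)
    cs,_=cv2.findContours(m,cv2.RETR_EXTERNAL,cv2.CHAIN_APPROX_NONE); A=cv2.convexHull(max(cs,key=cv2.contourArea)).astype(np.float32)
    aA=cv2.contourArea(A)
    def cost(q):
        B=sil(n,[q[0],q[1],q[2]*10],M)
        i,_=cv2.intersectConvexConvex(A,B+S/2-.5); return 1-i/(aA+cv2.contourArea(B)-i)
    best=min((minimize(cost,[*xy,t],method='Nelder-Mead',options=dict(initial_simplex=[[*xy,t],[xy[0]+.006,xy[1],t],[xy[0],xy[1]+.006,t],[*xy,t+.03]],xatol=1e-5,fatol=1e-5)) for t in np.radians([0,22.5,45,67.5])/10),key=lambda r:r.fun)
    return best.x[0],best.x[1],(np.degrees(best.x[2]*10)+45)%90-45,1-best.fun
E
python3 - <<'E'
from h import *
np.set_printoptions(precision=4,suppress=True)
M=T(); grab_frame("wrist")
G=dict(red=(.468,-.311),blue=(.4725,-.118),yellow=(.5905,-.285),green=(.5695,-.121))
for n,g in G.items():
    best=None
    for p in trace("wrist","socket_"+n):
        if np.hypot(*(onz("wrist",p['location'],.04,M)[:2]-g))<.03: 
            print(n,p['conf'],np.round(fit("wrist",p['pixels'],M,g),4)); break
E
```

```text
Traceback (most recent call last):
  File "h.py", line 41, in fit
    best=min((minimize(cost,[*xy,t],method='Nelder-Mead',options=dict(initial_simplex=[[*xy,t],[xy[0]+.006,xy[1],t],[xy[0],xy[1]+.006,t],[*xy,t+.03]],xatol=1e-5,fatol=1e-5)) for t in np.radians([0,22.5,45,67.5])/10),key=lambda r:r.fun)
  File "h.py", line 41, in <genexpr>
    best=min((minimize(cost,[*xy,t],method='Nelder-Mead',options=dict(initial_simplex=[[*xy,t],[xy[0]+.006,xy[1],t],[xy[0],xy[1]+.006,t],[*xy,t+.03]],xatol=1e-5,fatol=1e-5)) for t in np.radians([0,22.5,45,67.5])/10),key=lambda r:r.fun)
              ~~~~~~~~^^^^^^^^^^^^^^^^^^^^^^^^^^^^^^^^^^^^^^^^^^^^^^^^^^^^^^^^^^^^^^^^^^^^^^^^^^^^^^^^^^^^^^^^^^^^^^^^^^^^^^^^^^^^^^^^^^^^^^^^^^^^^^^^^^^^^^^^^^^^^^^^^^^^^^^
  File "h.py", line 39, in cost
    B=sil(n,[q[0],q[1],q[2]*10],M)
  File "h.py", line 32, in sil
    uv=np.array([proj(n,[*w,z],M) for z in (0,.072) for w in p]); return cv2.convexHull((uv*S).astype(np.float32))
                 ~~~~^^^^^^^^^^^^
  File "h.py", line 17, in proj
    p,P=cam(n,M); c=np.linalg.inv(P)@np.append(X,1); return np.array([p['fx']*c[0]/c[2]+p['cx'],p['fy']*c[1]/c[2]+p['cy']])
        ~~~^^^^^
  File "h.py", line 7, in cam
    p=camera_params(n)
ValueError: time passes only in moves, steps and waits
```

```bash
sed -i 's/^    p=camera_params(n)/    p=_cp[n]/; s/^def cam(/_cp={n:camera_params(n) for n in ("scene","top","wrist")}\ndef cam(/' h.py
cat >> h.py <<'E'
def sock(n,g,c="wrist",M=None):
    M=T(); im=grab_frame(c); r=[]
    for p in trace(c,"socket_"+n):
        if np.hypot(*(onz(c,p['location'],.04,M)[:2]-np.array(g)))<.035:
            r=fit(c,p['pixels'],M,g); break
    print(n,M[:3,3],yaw(M),np.round(r,4)); return im,r
E
python3 - <<'E'
from h import *
np.set_printoptions(precision=4,suppress=True)
G=dict(red=(.468,-.311),blue=(.4725,-.118),yellow=(.5905,-.285),green=(.5695,-.121))
for n,g in G.items(): sock(n,g)
E
```

```text
red [ 0.5264 -0.271   0.2878] 85.27392826239549 [  0.4698  -0.3097 -44.944    0.9756]
blue [ 0.5263 -0.2712  0.2878] 85.25239163657908 [ 0.4702 -0.1186 -4.1582  0.966 ]
yellow [ 0.5263 -0.2713  0.2877] 85.24111555055858 [ 0.5877 -0.2828 -6.4489  0.9734]
green [ 0.5263 -0.2714  0.2878] 85.2333954255524 [ 0.5713 -0.1188 33.3006  0.8297]
```

drive_tool([
  [[-2, 21, 38, 0, 0, 0.028, 0], [-2, 21, 38, 0, 0, 0, 0], [-2, 20, 38, 0, 0, 0, 0], [0, 0, 0, 0, 0, 0, 0], [0, 0, 0, 0, 0, 0, 0]],
])

```text
clock: 13.4
tool_pos: [0.5868, -0.2833, 0.1729]
eef_rot: [-2.339, -2.093, 0.001]
force: [0.5, -0.2, 0.5]
finger_gap: 1.002
grip_force: 0.0
```

```bash
cat >> h.py <<'E'
def rim(im,M,xy,z=.072):
    "outer rim: bright blob near xy, projected on z, minAreaRect -> centre, size, yaw"
    u,v=proj("wrist",[*xy,z],M); g=cv2.cvtColor(im,cv2.COLOR_BGR2HSV); m=((g[...,2]>150)&(g[...,1]<60)).astype(np.uint8)
    n,l,s,cc=cv2.connectedComponentsWithStats(m); 
    win=[i for i in range(1,n) if s[i,4]>150 and s[i,0]-5<=u<=s[i,0]+s[i,2]+5 and s[i,1]-5<=v<=s[i,1]+s[i,3]+5]
    for i in win:
        ys,xs=np.nonzero(l==i); h=cv2.convexHull(np.c_[xs,ys].astype(np.float32))[:,0]
        P=np.array([onz("wrist",p,z,M)[:2] for p in h],np.float32)*1000
        (cx,cy),(w,hh),a=cv2.minAreaRect(P); print(" rim",s[i],round(cx/1000,4),round(cy/1000,4),round(w,1),round(hh,1),(a+45)%90-45)
E
python3 - <<'E'
from h import *
np.set_printoptions(precision=4,suppress=True)
im,r=sock("yellow",(.5877,-.2828)); M=T(); rim(im,M,r[:2])
cv2.imwrite("pics/w6.png",cv2.resize(im,(800,600)))
E
```

```text
yellow [ 0.5868 -0.2833  0.1729] 83.6505524349212 [ 0.5873 -0.2832 -8.3233  0.983 ]
 rim [ 201  158   84   75 2322] 0.5825 -0.2904 74.4 55.7 39.394309997558594
```

View pics/w6.png

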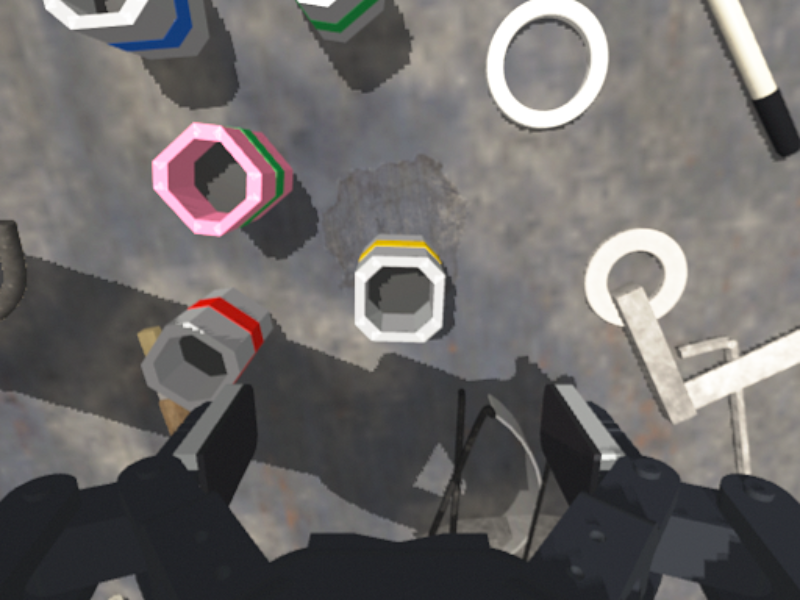

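The yellow socket is centred at (400,300) with its flats square to the fingers. I'll descend and grip.

drive_tool([
  [[0, 0.5, 20, 0, 0, 0.033, 0], [0, 0, 45, 0, 0, 0, 0], [0, 0, 45, 0, 0, 0, 0], [0, 0, 31, 0, 0, 0, 0], [0, 0, 0, 0, 0, 0, 0], [0, 0, 0, 0, 0, 0, 255], [0, 0, 0, 0, 0, 0, 255], [0, 0, 0, 0, 0, 0, 255], [0, 0, 0, 0, 0, 0, 255], [0, 0, 0, 0, 0, 0, 255]],
], newtons=80)

```text
clock: 14.5
tool_pos: [0.5899, -0.2852, 0.0371]
eef_rot: [2.371, 2.052, 0.002]
force: [-1.5, 0.3, 6.7]
finger_gap: 0.528
grip_force: 83.7
```

drive_tool([
  [[0, 0, -40, 0, 0, 0, 255], [0, 0, -40, 0, 0, 0, 255], [0, 0, -40, 0, 0, 0, 255], [0, 0, -40, 0, 0, -0.054, 255], [40, -4, 0, 0, 0, 0, 255], [45, -4.2, 0, 0, 0, 0, 255], [45, -4.2, 0, 0, 0, 0, 255], [45, -4.2, 0, 0, 0, 0, 255], [45, -4.2, 0, 0, 0, 0, 255], [45, -4.2, 0, 0, 0, 0, 255], [45, -4.2, 0, 0, 0, 0, 255], [45, -4.2, 0, 0, 0, 0, 255], [45, -4.2, 0, 0, 0, 0, 255], [45, -4.2, 0, 0, 0, 0, 255], [45, -4.2, 0, 0, 0, 0, 255], [45, -4.2, 0, 0, 0, 0, 255], [45, -4.2, 0, 0, 0, 0, 255], [32, -3.5, 0, 0, 0, 0, 255], [0, 0, 0, 0, 0, 0, 255], [0, 0, 0, 0, 0, 0, 255]],
])

```text
clock: 16.5
tool_pos: [0.5848, 0.3316, 0.1928]
eef_rot: [2.317, 2.121, -0.001]
force: [0.1, -1.0, -4.5]
finger_gap: 0.526
grip_force: 84.0
```

Run:
```python
from h import *
np.set_printoptions(precision=4,suppress=True)
M,im=look("w7"); print(M[:3,3], yaw(M),observe())
for p in trace("wrist","socket_yellow")[:2]: print(p['location'],p['conf'],p['pixels'].sum())
for p in landmark_of("wrist","drive_0")[:4]:print(np.round(p['location'],1),p['conf'],onz("wrist",p['location'],.022,M))
```

```text
[0.5848 0.3316 0.1928] 84.93672061385956 {'clock': 16.55, 'joint_pos': array([ 0.4042,  0.1862,  1.5328, -0.0005,  1.4229,  0.4939]), 'qd': array([-0.022 , -0.0081,  0.0073,  0.0018, -0.0023,  0.0012]), 'tau': array([  0.9869, -47.2572, -39.156 ,   0.0707,  -0.0166,   0.0008]), 'tool_pos': array([0.585 , 0.3308, 0.1928]), 'eef_rot': array([ 2.3185,  2.1193, -0.0007]), 'force': array([ 0.0281, -0.0845, -4.3494]), 'ft_torque': array([-0.062 , -0.0134,  0.0374]), 'grip_force': 84.03488159179688, 'finger_gap': 0.5284357902387417}
[255.1, 267.1] 0.91 15064
[255.3 339.9] 0.7 [0.5678 0.121  0.022 ]
[252.2 175. ] 0.59 [0.583 0.329 0.022]
```

View pics/w7.png

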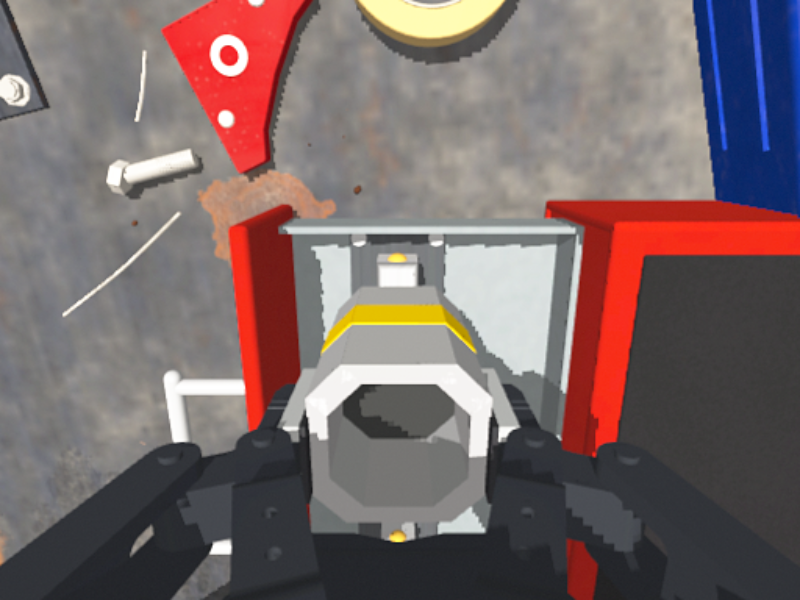

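```bash
cat >> h.py <<'E'
def held(rows,col,zb,M):
    "rim far/near outer edge rows (800-px view) of a held socket -> its centre"
    a=onz("wrist",(col*.64,rows[0]*.64),zb+.072,M); b=onz("wrist",(col*.64,rows[1]*.64),zb+.072,M)
    print("held",(a+b)/2,"len",np.linalg.norm(a-b),"rel TCP (tool)",M[:3,:3].T@((a+b)/2-M[:3,3]))
E
python3 - <<'E'
from h import *
np.set_printoptions(precision=4,suppress=True)
held((363,525),398,.1557,T())
im=grab_frame("wrist"); M=T()
t=tops(im,[(254,173)],20)[0]; print(t,onz("wrist",(397*.64,(263+287)/2*.64),.051,M))
E
```

```text
held [0.5865 0.3311 0.2277] len 0.047601587616073165 rel TCP (tool) [ 0.0013  0.0011 -0.0349]
(array([253.0341, 175.4768]), array([  8,  15,  23,  15, 323], dtype=int32)) [0.5861 0.3332 0.051 ]
```

The yellow socket is held square, with its rim at rows 365–523, in line with drive 0 at (398,275). I'll descend in steps.

drive_tool([
  [[0, 0, 30, 0, 0, 0, 255], [0, 0, 30, 0, 0, 0, 255], [0, 0, 25, 0, 0, 0, 255], [0, 0, 10, 0, 0, 0, 255], [0, 0, 5, 0, 0, 0, 255], [0, 0, 4, 0, 0, 0, 255], [0, 0, 4, 0, 0, 0, 255], [0, 0, 0, 0, 0, 0, 255]],
])

```text
clock: 17.5
tool_pos: [0.5857, 0.3312, 0.0856]
eef_rot: [2.319, 2.119, 0.002]
force: [0.6, -0.6, -3.6]
finger_gap: 0.524
grip_force: 83.9
```

drive_tool([
  [[0, 0, 3, 0, 0, 0, 255], [0, 0, 3, 0, 0, 0, 255], [0, 0, 3, 0, 0, 0, 255], [0, 0, 0, 0, 0, 0, 255]],
])

```text
clock: 17.9
tool_pos: [0.5887, 0.3305, 0.0827]
eef_rot: [2.314, 2.116, 0.006]
force: [-3.3, -7.8, 16.2]
finger_gap: 0.525
grip_force: 86.5
```

drive_tool([
  [[0, 0, -5, 0, 0, 0, 255], [0, -1.5, 0, 0, 0, 0, 255], [0, -1.5, 0, 0, 0, 0, 255], [0, 0, 0, 0, 0, 0, 255]],
])

```text
clock: 18.3
tool_pos: [0.5841, 0.3305, 0.0825]
eef_rot: [2.316, 2.117, 0.004]
force: [2.9, -5.5, 3.7]
finger_gap: 0.527
grip_force: 84.9
```

Run:
```python
from h import *
np.set_printoptions(precision=4,suppress=True)
M,im=look("w8"); print(M, yaw(M),observe())
```

```text
[[ 0.0897  0.996   0.0047  0.5841]
 [ 0.996  -0.0896 -0.0015  0.3305]
 [-0.0011  0.0048 -1.      0.0825]
 [ 0.      0.      0.      1.    ]] 84.85620995348513 {'clock': 18.35, 'joint_pos': array([ 0.4055,  0.2823,  1.6137, -0.0034,  1.242 ,  0.4964]), 'qd': array([-0.0013,  0.0006, -0.001 ,  0.0009,  0.0023,  0.0018]), 'tau': array([  4.0178, -44.1152, -32.176 ,   1.8484,  -0.0351,   0.0171]), 'tool_pos': array([0.5841, 0.3306, 0.0825]), 'eef_rot': array([2.3158, 2.1167, 0.0036]), 'force': array([ 1.6484, -5.2905,  3.3007]), 'ft_torque': array([-1.2368, -0.4975,  0.0474]), 'grip_force': 84.94683265686035, 'finger_gap': 0.5288306450296234}
```

View pics/w8.png

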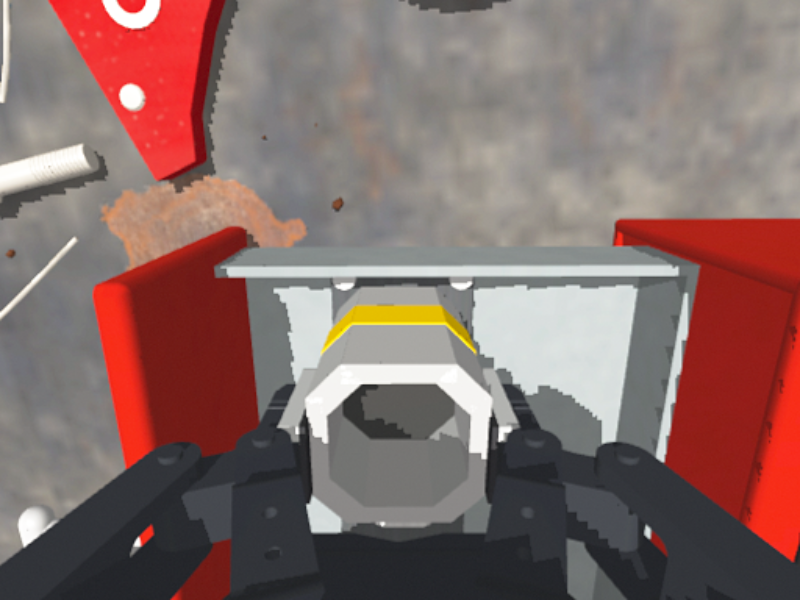

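drive_tool([
  [[-1, 0.5, 0, 0, 0, 0, 255], [-1, 0, 3, 0, 0, 0, 255], [0, 0, 0, 0, 0, 0, 255]],
])

```text
clock: 18.65
tool_pos: [0.5846, 0.3289, 0.0794]
eef_rot: [2.316, 2.117, 0.005]
force: [4.2, -5.2, 3.6]
finger_gap: 0.529
grip_force: 84.7
```

drive_tool([
  [[0, 0, 2, 0, 0, 0, 255], [0, 0, 2, 0, 0, 0, 255], [0, 0, 0, 0, 0, 0, 255]],
])

```text
clock: 18.95
tool_pos: [0.5845, 0.3293, 0.0753]
eef_rot: [2.317, 2.117, 0.006]
force: [2.8, -4.3, 3.2]
finger_gap: 0.526
grip_force: 84.9
```

drive_tool([
  [[-0.5, 0, 3, 0, 0, 0, 255], [0, 0, 3, 0, 0, 0, 255], [0, 0, 3, 0, 0, 0, 255], [0, 0, 3, 0, 0, 0, 255], [0, 0, 0, 0, 0, 0, 255]],
])

```text
clock: 19.45
tool_pos: [0.5827, 0.3291, 0.0604]
eef_rot: [2.319, 2.119, 0.002]
force: [5.9, 0.1, -5.2]
finger_gap: 0.528
grip_force: 84.3
```

drive_tool([
  [[0, 0, 3, 0, 0, 0, 255], [0, 0, 3, 0, 0, 0, 255], [0, 0, 0, 0, 0, 0, 255]],
])

```text
clock: 19.75
tool_pos: [0.5833, 0.3294, 0.059]
eef_rot: [2.319, 2.119, 0.002]
force: [-2.1, -3.0, 13.7]
finger_gap: 0.526
grip_force: 86.1
```

The yellow socket is down: TCP z is 0.059, as predicted for home, and force is rising against the rail. I'll release and go to green.

drive_tool([
  [[0, 0, -2, 0, 0, 0, 60], [0, 0, 0, 0, 0, 0, 60], [0, 0, 0, 0, 0, 0, 60], [0, 0, -30, 0, 0, 0, 60], [0, 0, -40, 0, 0, 0, 60], [0, 0, -45, 0, 0, 0, 0], [0, 0, 0, 0, 0, 0, 0]],
])

```text
clock: 20.45
tool_pos: [0.5859, 0.3308, 0.1811]
eef_rot: [2.316, 2.117, 0.019]
force: [0.5, -0.2, 0.6]
finger_gap: 0.997
grip_force: 0.0
```

drive_tool([
  [[-45, 2.7, 0, 0, 0, 0, 0], [-45, 2.7, 0, 0, 0, 0, 0], [-45, 2.7, 0, 0, 0, 0, 0], [-45, 2.7, 0, 0, 0, 0, 0], [-45, 2.7, 0, 0, 0, 0, 0], [-45, 2.7, 0, 0, 0, 0, 0], [-45, 2.7, 0, 0, 0, 0, 0], [-45, 2.7, 0, 0, 0, 0, 0], [-45, 2.7, 0, 0, 0, 0, 0], [-43, 2.7, 0, 0, 0, 0, 0], [0, 0, 0, 0, 0, 0, 0], [0, 0, 0, 0, 0, 0, 0]],
])

```text
clock: 21.65
tool_pos: [0.5686, -0.12, 0.1717]
eef_rot: [-2.32, -2.116, 0.0]
force: [0.2, 1.2, 0.3]
finger_gap: 0.997
grip_force: 0.0
```

Run:
```python
from h import *
np.set_printoptions(precision=4,suppress=True)
im,r=sock("green",(.5713,-.1188))
cv2.imwrite("pics/w9.png",cv2.resize(im,(800,600)))
grab_frame("top")
for n in ["red","blue","green","yellow"]:
    for p in landmark_of("top","socket_"+n)[:4]:print(n,np.round(p['location'],1),p['conf'],onz("top",p['location'],0))
```

```text
green [ 0.5686 -0.12    0.1717] 84.73356840928768 []
red [333.2 234.5] 0.85 [ 0.4741 -0.3015  0.    ]
blue [163.7 199.5] 0.37 [0.5807 0.2095 0.    ]
green [302.8 224.7] 0.78 [ 0.5034 -0.2116  0.    ]
green [236.8 191.7] 0.75 [ 0.6043 -0.013   0.    ]
green [273.  205.8] 0.53 [ 0.5608 -0.1229  0.    ]
yellow [119.9 195.8] 0.63 [0.5925 0.344  0.    ]
```

View pics/w9.png

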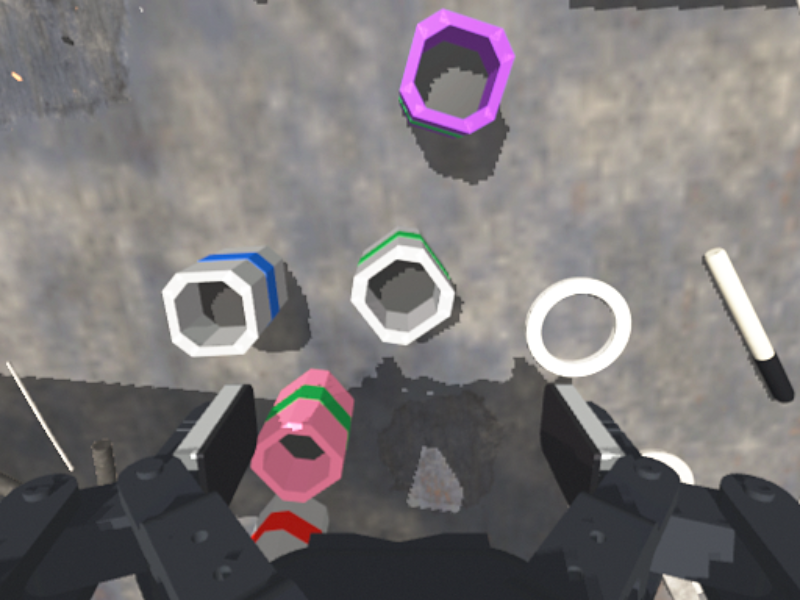

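The green-banded steel socket is at (402,295), blue at (210,312), pink look-alike at (300,460) and purple at (457,72). Green-band steel is the genuine one, and this close view confirms it.

Run:
```python
from h import *
np.set_printoptions(precision=4,suppress=True)
M=T();im=grab_frame("wrist")
rim(im,M,(.571,-.119)); rim(im,M,(.4702,-.1186))
for n,g in [("green",(.5713,-.1188)),("blue",(.4702,-.1186))]:
  for p in trace("wrist","socket_"+n)[:5]: 
    x=onz("wrist",p['location'],.04,M); print(n,p['location'],p['conf'],x)
    if np.hypot(*(x[:2]-g))<.035: print(np.round(fit("wrist",p['pixels'],M,g),4))
```

```text
rim [ 194  153   96   69 2328] 0.5614 -0.1164 64.3 59.9 28.84969139099121
 rim [ 100   38   91  216 6882] 0.4831 -0.0813 170.3 68.3 -3.8601150512695312
green [289.7, 49.8] 0.8 [ 0.6085 -0.0106  0.04  ]
green [254.4, 187.8] 0.66 [ 0.5695 -0.1243  0.04  ]
[ 0.5715 -0.1179 31.3281  0.971 ]
green [192.5, 277.4] 0.62 [ 0.4989 -0.2124  0.04  ]
blue [142.4, 191.0] 0.69 [ 0.4661 -0.1181  0.04  ]
[ 0.4698 -0.1188 -3.8174  0.9738]
```

drive_tool([
  [[0, 0, 0, 0, 0, -0.128, 0], [0, 0, 0, 0, 0, -0.128, 0], [0, 0, 0, 0, 0, -0.128, 0], [0, 0, 0, 0, 0, -0.128, 0], [0, 0, 0, 0, 0, -0.128, 0], [0, 3.5, 0, 0, 0, 0, 0], [0, 0, 0, 0, 0, 0, 0], [0, 0, 0, 0, 0, 0, 0]],
])

```text
clock: 22.95
tool_pos: [0.5722, -0.1178, 0.1728]
eef_rot: [-1.537, -2.74, -0.0]
force: [-0.3, -0.2, 0.4]
finger_gap: 1.003
grip_force: 0.0
```

```bash
sed -i 's/>150)&(g\[...,1\]<60)/>225)\&(g[...,1]<60)/' h.py
python3 - <<'E'
from h import *
np.set_printoptions(precision=4,suppress=True)
im,r=sock("green",(.5713,-.1188)); rim(im,T(),(.571,-.119))
im,r=sock("green",(.5713,-.1188)); print(observe()['clock'])
E
```

```text
green [ 0.5722 -0.1178  0.1728] 121.42752039893962 [ 0.5716 -0.1181 31.3899  0.9773]
 rim [ 225  163   58   55 1211] 0.5716 -0.1178 46.3 46.0 31.417377471923828
green [ 0.5722 -0.1179  0.1728] 121.45587876194718 [ 0.5715 -0.1182 31.4168  0.981 ]
23.15
```

drive_tool([
  [[0, 0, 30, 0, 0, 0, 0], [0, 0, 35, 0, 0, 0, 0], [0, 0, 30, 0, 0, 0, 0], [0, 0, 25, 0, 0, 0, 0], [0, 0, 17, 0, 0, 0, 0], [0, 0, 0, 0, 0, 0, 0], [0, 0, 0, 0, 0, 0, 255], [0, 0, 0, 0, 0, 0, 255], [0, 0, 0, 0, 0, 0, 255], [0, 0, 0, 0, 0, 0, 255], [0, 0, 0, 0, 0, 0, 255]],
], newtons=80)

```text
clock: 24.25
tool_pos: [0.5737, -0.1186, 0.038]
eef_rot: [1.533, 2.738, 0.001]
force: [0.0, -0.2, 5.8]
finger_gap: 0.531
grip_force: 83.3
```

```bash
python3 -c "
from h import *
s=observe();print(s['tool_pos'],yaw(T()),s['force'],s['finger_gap'])"
```

```text
[ 0.57374399 -0.11864379  0.03804142] 121.51216542897656 [ 0.01001235 -0.15576129  5.83565226] 0.5311845323420397
```

drive_tool([
  [[0, 0, -40, 0, 0, 0, 255], [0, 0, -40, 0, 0, 0, 255], [0, 0, -40, 0, 0, 0, 255], [0, 0, -38, 0, 0, 0, 255], [0, 0, 0, 0, 0, 0.1275, 255], [0, 0, 0, 0, 0, 0.1275, 255], [0, 0, 0, 0, 0, 0.1275, 255], [0, 0, 0, 0, 0, 0.1275, 255], [0, 0, 0, 0, 0, 0.1275, 255], [41.9, -3.2, 0, 0, 0, 0, 255], [41.9, -3.2, 0, 0, 0, 0, 255], [41.9, -3.2, 0, 0, 0, 0, 255], [41.9, -3.2, 0, 0, 0, 0, 255], [41.9, -3.2, 0, 0, 0, 0, 255], [41.9, -3.2, 0, 0, 0, 0, 255], [41.9, -3.2, 0, 0, 0, 0, 255], [41.9, -3.2, 0, 0, 0, 0, 255], [41.9, -3.2, 0, 0, 0, 0, 255], [0, 0, 0, 0, 0, 0, 255]],
])

```text
clock: 26.15
tool_pos: [0.5747, 0.2647, 0.1923]
eef_rot: [-2.309, -2.126, 0.001]
force: [-0.5, 0.2, -3.9]
finger_gap: 0.526
grip_force: 83.8
```

Run:
```python
from h import *
np.set_printoptions(precision=4,suppress=True)
M,im=look("w10"); s=observe(); print(s['tool_pos'],yaw(M),s['force'],s['finger_gap'],s['clock'])
```

```text
[0.575  0.2623 0.1922] 85.29788915627817 [ 0.3679  0.3571 -3.2659] 0.5264301589467262 26.2
```

View pics/w10.png

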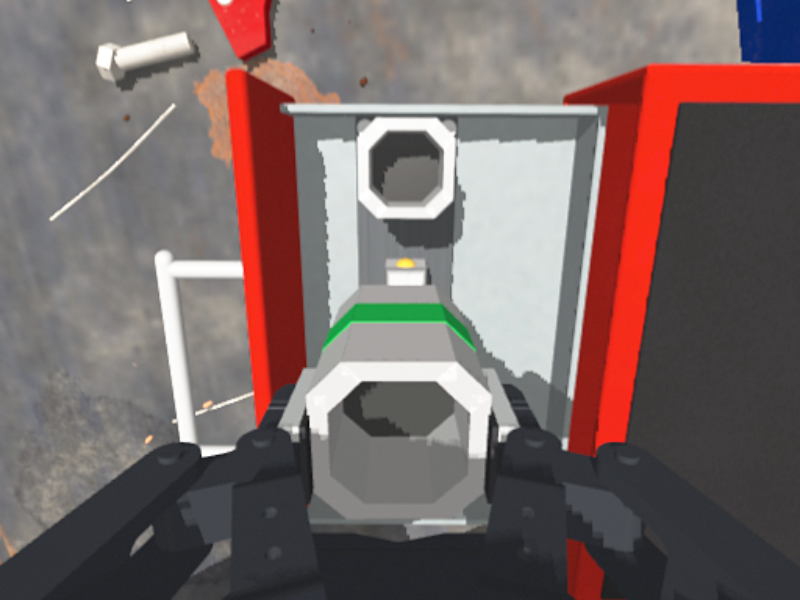

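The yellow socket sits at drive 0, rim at (407,168). The green socket is held over drive 1 at (405,272), needing about +2 mm across. I'll correct and descend.

drive_tool([
  [[-1.5, 2, 0, 0, 0, 0.005, 255], [0, 0, 25, 0, 0, 0, 255], [0, 0, 30, 0, 0, 0, 255], [0, 0, 25, 0, 0, 0, 255], [0, 0, 10, 0, 0, 0, 255], [0, 0, 0, 0, 0, 0, 255], [0, 0, 0, 0, 0, 0, 255]],
])

```text
clock: 26.9
tool_pos: [0.5791, 0.2581, 0.105]
eef_rot: [2.322, 2.115, 0.002]
force: [-0.7, 0.1, -3.6]
finger_gap: 0.524
grip_force: 83.8
```

drive_tool([
  [[1.2, -2.3, 0, 0, 0, 0, 255], [0, 0, 6, 0, 0, 0, 255], [0, 0, 6, 0, 0, 0, 255], [0, 0, 5, 0, 0, 0, 255], [0, 0, 4, 0, 0, 0, 255], [0, 0, 0, 0, 0, 0, 255]],
])

```text
clock: 27.5
tool_pos: [0.5766, 0.2597, 0.0826]
eef_rot: [2.321, 2.116, 0.001]
force: [1.1, -0.7, -3.7]
finger_gap: 0.527
grip_force: 84.0
```

drive_tool([
  [[0, 0, 3, 0, 0, 0, 255], [0, 0, 3, 0, 0, 0, 255], [0, 0, 3, 0, 0, 0, 255], [0, 0, 0, 0, 0, 0, 255]],
])

```text
clock: 27.9
tool_pos: [0.5771, 0.2595, 0.0749]
eef_rot: [2.32, 2.115, 0.002]
force: [0.3, -3.7, 3.2]
finger_gap: 0.526
grip_force: 84.9
```

Clean entry; I'll push through the balls.

drive_tool([
  [[-0.5, 0, 4, 0, 0, 0, 255], [0, 0, 4, 0, 0, 0, 255], [0, 0, 4, 0, 0, 0, 255], [0, 0, 4, 0, 0, 0, 255], [0, 0, 3, 0, 0, 0, 255], [0, 0, 2, 0, 0, 0, 255], [0, 0, 0, 0, 0, 0, 255]],
])

```text
clock: 28.6
tool_pos: [0.5796, 0.2593, 0.06]
eef_rot: [2.318, 2.114, 0.006]
force: [-3.5, -8.6, 27.4]
finger_gap: 0.524
grip_force: 87.8
```

drive_tool([
  [[0, 0, -4, 0, 0, 0, 60], [0, 0, 0, 0, 0, 0, 60], [0, 0, 0, 0, 0, 0, 60], [0, 0, -30, 0, 0, 0, 60], [0, 0, -40, 0, 0, 0, 60], [0, 0, -40, 0, 0, 0, 0], [-42.9, -8.2, 0, 0, 0, 0, 0], [-42.9, -8.2, 0, 0, 0, 0, 0], [-42.9, -8.2, 0, 0, 0, 0, 0], [-42.9, -8.2, 0, 0, 0, 0, 0], [-42.9, -8.2, 0, 0, 0, 0, 0], [-42.9, -8.2, 0, 0, 0, 0, 0], [-42.9, -8.2, 0, 0, 0, 0, 0], [-42.9, -8.2, 0, 0, 0, 0, 0], [-42.9, -8.2, 0, 0, 0, 0, 0], [0, 0, 0, 0, 0, 0, 0], [0, 0, 0, 0, 0, 0, 0]],
])

```text
clock: 30.3
tool_pos: [0.4662, -0.1182, 0.1656]
eef_rot: [-2.322, -2.112, -0.0]
force: [0.3, 0.3, 0.3]
finger_gap: 0.999
grip_force: 0.0
```

Run:
```python
from h import *
np.set_printoptions(precision=4,suppress=True)
im,r=sock("blue",(.4698,-.1188)); cv2.imwrite("pics/w11.png",im); rim(im,T(),(.4698,-.1188))
for p in trace("wrist","socket_blue")[:3]: print(p['location'],p['conf'],onz("wrist",p['location'],.04,T()))
```

```text
blue [ 0.4662 -0.1182  0.1656] 84.57864409107852 [ 0.4701 -0.1187 -3.5215  0.98  ]
 rim [ 229  165   60   58 1256] 0.4709 -0.1171 46.4 46.1 -1.4095230102539062
[257.8, 187.2] 0.87 [ 0.4704 -0.1202  0.04  ]
```

drive_tool([
  [[0, 3.5, 0, 0, 0, -0.05, 0], [0, 0, 30, 0, 0, 0, 0], [0, 0, 35, 0, 0, 0, 0], [0, 0, 30, 0, 0, 0, 0], [0, 0, 20, 0, 0, 0, 0], [0, 0, 15, 0, 0, 0, 0], [0, 0, 0, 0, 0, 0, 0], [0, 0, 0, 0, 0, 0, 255], [0, 0, 0, 0, 0, 0, 255], [0, 0, 0, 0, 0, 0, 255], [0, 0, 0, 0, 0, 0, 255], [0, 0, 0, 0, 0, 0, 255]],
], newtons=80)

```text
clock: 31.65
tool_pos: [0.4716, -0.1189, 0.0384]
eef_rot: [2.267, 2.172, 0.002]
force: [-0.4, 1.0, 6.4]
finger_gap: 0.525
grip_force: 83.4
```

```bash
python3 -c "
from h import *
s=observe();print(s['tool_pos'],yaw(T()),s['force'],s['finger_gap'])"
```

```text
[ 0.47156347 -0.11885554  0.03838158] 87.56305259347572 [-0.44827871  0.96763486  6.36420549] 0.5249258226061773
```

drive_tool([
  [[0, 0, -40, 0, 0, 0, 255], [0, 0, -40, 0, 0, 0, 255], [0, 0, -40, 0, 0, 0, 255], [0, 0, -35, 0, 0, 0.045, 255], [0, 0, 0, 0, 0, 0, 255], [45.1, 10.2, 0, 0, 0, 0, 255], [45.1, 10.2, 0, 0, 0, 0, 255], [45.1, 10.2, 0, 0, 0, 0, 255], [45.1, 10.2, 0, 0, 0, 0, 255], [45.1, 10.2, 0, 0, 0, 0, 255], [45.1, 10.2, 0, 0, 0, 0, 255], [45.1, 10.2, 0, 0, 0, 0, 255], [0, 0, 0, 0, 0, 0, 255], [0, 0, 30, 0, 0, 0, 255], [0, 0, 30, 0, 0, 0, 255], [0, 0, 20, 0, 0, 0, 255], [0, 0, 0, 0, 0, 0, 255], [0, 0, 0, 0, 0, 0, 255]],
])

```text
clock: 33.45
tool_pos: [0.5678, 0.1892, 0.1099]
eef_rot: [-2.315, -2.121, 0.005]
force: [1.3, -0.2, -2.6]
finger_gap: 0.53
grip_force: 84.1
```

```bash
python3 -c "
from h import *
s=observe();print(s['tool_pos'],yaw(T()),s['force'],s['finger_gap'])"
```

```text
[0.56784366 0.18915891 0.10989956] 84.97935850681205 [ 1.29551482 -0.20574704 -2.64077238] 0.529692979449028
```

drive_tool([
  [[1, 2.8, 0, 0, 0, 0, 255], [0, 0, 6, 0, 0, 0, 255], [0, 0, 6, 0, 0, 0, 255], [0, 0, 6, 0, 0, 0, 255], [0, 0, 5, 0, 0, 0, 255], [0, 0, 4, 0, 0, 0, 255], [0, 0, 0, 0, 0, 0, 255]],
])

```text
clock: 34.15
tool_pos: [0.5723, 0.1905, 0.0846]
eef_rot: [2.316, 2.122, 0.001]
force: [1.7, -0.4, -4.6]
finger_gap: 0.526
grip_force: 84.4
```

drive_tool([
  [[0, 0, 3, 0, 0, 0, 255], [0, 0, 3, 0, 0, 0, 255], [0, 0, 3, 0, 0, 0, 255], [0, 0, 0, 0, 0, 0, 255]],
])

```text
clock: 34.55
tool_pos: [0.5736, 0.1907, 0.0779]
eef_rot: [2.315, 2.121, 0.005]
force: [2.3, -0.2, 3.5]
finger_gap: 0.526
grip_force: 85.0
```

drive_tool([
  [[0, -1, 4, 0, 0, 0, 255], [0, 0, 4, 0, 0, 0, 255], [0, 0, 4, 0, 0, 0, 255], [0, 0, 4, 0, 0, 0, 255], [0, 0, 4, 0, 0, 0, 255], [0, 0, 3, 0, 0, 0, 255], [0, 0, 0, 0, 0, 0, 255]],
])

```text
clock: 35.25
tool_pos: [0.5751, 0.1904, 0.0603]
eef_rot: [2.312, 2.119, 0.007]
force: [-2.5, -5.6, 28.8]
finger_gap: 0.525
grip_force: 88.2
```

drive_tool([
  [[0, 0, -4, 0, 0, 0, 60], [0, 0, 0, 0, 0, 0, 60], [0, 0, 0, 0, 0, 0, 60], [0, 0, -30, 0, 0, 0, 60], [0, 0, -40, 0, 0, 0, 60], [0, 0, -40, 0, 0, 0, 0], [-46, -5.4, 0, 0, 0, 0, 0], [-46, -5.4, 0, 0, 0, 0, 0], [-46, -5.4, 0, 0, 0, 0, 0], [-46, -5.4, 0, 0, 0, 0, 0], [-46, -5.4, 0, 0, 0, 0, 0], [-46, -5.4, 0, 0, 0, 0, 0], [-46, -5.4, 0, 0, 0, 0, 0], [-46, -5.4, 0, 0, 0, 0, 0], [-46, -5.4, 0, 0, 0, 0, 0], [-46, -5.4, 0, 0, 0, 0, 0], [-46, -5.4, 0, 0, 0, 0, 0], [0, 0, 0, 0, 0, 0, 0], [0, 0, 0, 0, 0, 0, 0]],
])

```text
clock: 37.15
tool_pos: [0.4665, -0.3082, 0.1651]
eef_rot: [-2.316, -2.117, -0.0]
force: [-0.8, 1.1, -0.5]
finger_gap: 1.0
grip_force: 0.0
```

Run:
```python
from h import *
np.set_printoptions(precision=4,suppress=True)
im,r=sock("red",(.4698,-.3097)); cv2.imwrite("pics/w12.png",cv2.resize(im,(800,600))); rim(im,T(),(.4698,-.3097))
for p in trace("wrist","socket_red")[:3]: print(p['location'],p['conf'],onz("wrist",p['location'],.04,T()))
```

```text
red [ 0.4665 -0.3082  0.1651] 84.8683753600337 [  0.4701  -0.3094 -42.8126   0.9804]
 rim [ 225  162   68   63 1156] 0.4709 -0.3077 46.6 46.5 -42.484867095947266
[258.0, 188.1] 0.72 [ 0.471  -0.3108  0.04  ]
```

View pics/w12.png

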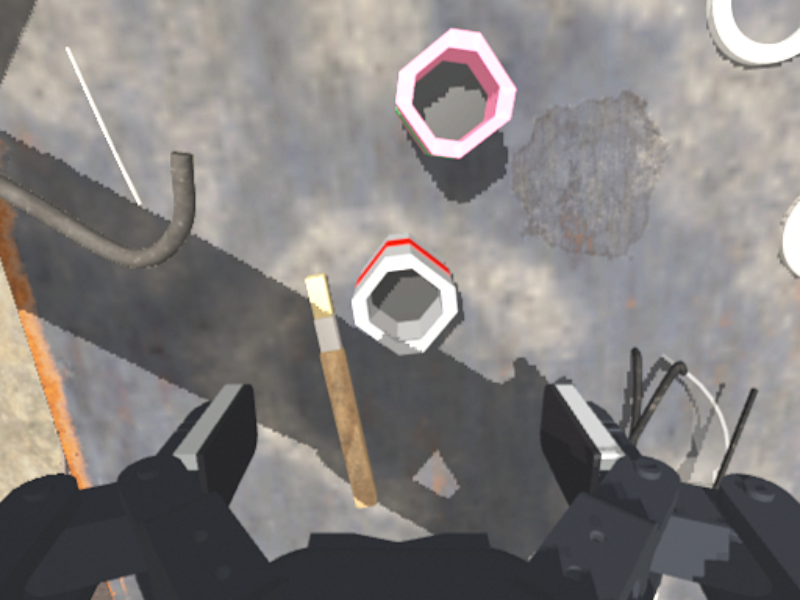

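The red-banded socket is at (405,300), with its flats at 47.5°; the wire brush lies to its left at z 13 mm, below the fingertip height. I'll grip it.

drive_tool([
  [[0, 3.5, 0, 0, 0, 0.1305, 0], [0, 0, 0, 0, 0, 0.1305, 0], [0, 0, 0, 0, 0, 0.1305, 0], [0, 0, 0, 0, 0, 0.1305, 0], [0, 0, 0, 0, 0, 0.1305, 0], [0, 0, 0, 0, 0, 0, 0], [0, 0, 25, 0, 0, 0, 0], [0, 0, 0, 0, 0, 0, 0]],
])

```text
clock: 38.1
tool_pos: [0.4696, -0.3061, 0.1384]
eef_rot: [-2.867, -1.271, 0.004]
force: [-0.3, 0.3, -1.1]
finger_gap: 0.992
grip_force: 0.0
```

Run:
```python
from h import *
np.set_printoptions(precision=4,suppress=True)
im,r=sock("red",(.4698,-.3097)); rim(im,T(),(.4698,-.3097))
```

```text
red [ 0.4696 -0.3061  0.1384] 47.8283898808121 [  0.4699  -0.3091 -43.8377   0.982 ]
 rim [225 178  66  42 986] 0.4761 -0.3055 30.9 47.1 -42.25716781616211
```

drive_tool([
  [[-1, 1.5, 0, 0, 0, 0, 0], [0, 0, 30, 0, 0, 0, 0], [0, 0, 35, 0, 0, 0, 0], [0, 0, 22, 0, 0, 0, 0], [0, 0, 14, 0, 0, 0, 0], [0, 0, 0, 0, 0, 0, 0], [0, 0, 0, 0, 0, 0, 255], [0, 0, 0, 0, 0, 0, 255], [0, 0, 0, 0, 0, 0, 255], [0, 0, 0, 0, 0, 0, 255], [0, 0, 0, 0, 0, 0, 255]],
], newtons=80)

```text
clock: 39.3
tool_pos: [0.4726, -0.3113, 0.0429]
eef_rot: [2.872, 1.267, 0.002]
force: [-0.3, 0.7, 6.5]
finger_gap: 0.524
grip_force: 84.3
```

```bash
python3 -c "
from h import *
s=observe();print(s['tool_pos'],yaw(T()),s['force'],s['finger_gap'])"
```

```text
[ 0.47263765 -0.31131892  0.0428828 ] 47.604650929073465 [-0.29286818  0.72316309  6.51977933] 0.5238854173174061
```

drive_tool([
  [[0, 0, -40, 0, 0, 0, 255], [0, 0, -40, 0, 0, 0, 255], [0, 0, -40, 0, 0, 0, 255], [0, 0, -30, 0, 0, 0, 255], [0, 0, 0, 0, 0, -0.1306, 255], [0, 0, 0, 0, 0, -0.1306, 255], [0, 0, 0, 0, 0, -0.1306, 255], [0, 0, 0, 0, 0, -0.1306, 255], [0, 0, 0, 0, 0, -0.1306, 255], [43.6, 5.7, 0, 0, 0, 0, 255], [43.6, 5.7, 0, 0, 0, 0, 255], [43.6, 5.7, 0, 0, 0, 0, 255], [43.6, 5.7, 0, 0, 0, 0, 255], [43.6, 5.7, 0, 0, 0, 0, 255], [43.6, 5.7, 0, 0, 0, 0, 255], [43.6, 5.7, 0, 0, 0, 0, 255], [43.6, 5.7, 0, 0, 0, 0, 255], [43.6, 5.7, 0, 0, 0, 0, 255], [43.6, 5.7, 0, 0, 0, 0, 255]],
])

```text
clock: 41.2
tool_pos: [0.5655, 0.1209, 0.1896]
eef_rot: [-2.315, -2.122, 0.002]
force: [0.9, -0.2, -4.9]
finger_gap: 0.525
grip_force: 84.2
```

drive_tool([
  [[0, 0, 0, 0, 0, 0, 255], [0, 0, 25, 0, 0, 0, 255], [0, 0, 25, 0, 0, 0, 255], [0, 0, 20, 0, 0, 0, 255], [0, 0, 5, 0, 0, 0, 255], [0, 0, 0, 0, 0, 0, 255], [0, 0, 0, 0, 0, 0, 255]],
])

```text
clock: 41.9
tool_pos: [0.5668, 0.1189, 0.1168]
eef_rot: [2.315, 2.122, 0.002]
force: [-0.6, 0.2, -3.1]
finger_gap: 0.522
grip_force: 84.1
```

```bash
python3 -c "
from h import *
s=observe();print(s['tool_pos'],yaw(T()),s['force'],s['finger_gap'])"
```

```text
[0.56679925 0.11889104 0.11682485] 85.00030822640785 [-0.55652265  0.15028988 -3.08998727] 0.5219619921901348
```

drive_tool([
  [[1.3, -1.2, 0, 0, 0, 0, 255], [0, 0, 6, 0, 0, 0, 255], [0, 0, 7, 0, 0, 0, 255], [0, 0, 6, 0, 0, 0, 255], [0, 0, 5, 0, 0, 0, 255], [0, 0, 4, 0, 0, 0, 255], [0, 0, 0, 0, 0, 0, 255]],
])

```text
clock: 42.6
tool_pos: [0.5669, 0.1204, 0.0888]
eef_rot: [2.314, 2.121, 0.005]
force: [4.3, 0.1, -1.0]
finger_gap: 0.523
grip_force: 84.6
```

drive_tool([
  [[0, 0, 3, 0, 0, 0, 255], [0, 0, 3, 0, 0, 0, 255], [0, 0, 3, 0, 0, 0, 255], [0, 0, 0, 0, 0, 0, 255]],
])

```text
clock: 43.0
tool_pos: [0.5661, 0.1207, 0.0798]
eef_rot: [2.315, 2.122, 0.003]
force: [3.2, 1.3, 5.1]
finger_gap: 0.53
grip_force: 85.4
```

drive_tool([
  [[0, 0, 4, 0, 0, 0, 255], [0, 0, 4, 0, 0, 0, 255], [0, 0, 4, 0, 0, 0, 255], [0, 0, 4, 0, 0, 0, 255], [0, 0, 3, 0, 0, 0, 255], [0, 0, 2, 0, 0, 0, 255], [0, 0, 0, 0, 0, 0, 255]],
])

```text
clock: 43.7
tool_pos: [0.5686, 0.1206, 0.0647]
eef_rot: [2.313, 2.12, 0.007]
force: [-2.6, -0.9, 29.2]
finger_gap: 0.526
grip_force: 88.3
```

drive_tool([
  [[0, 0, -4, 0, 0, 0, 60], [0, 0, 0, 0, 0, 0, 60], [0, 0, 0, 0, 0, 0, 60], [0, 0, -30, 0, 0, 0, 60], [0, 0, -40, 0, 0, 0, 60], [0, 0, -40, 0, 0, 0, 0], [25, -4, -40, 0, 0, 0, 0], [40, -6, -35, 0, 0, 0, 0], [40, -6, 0, 0, 0, 0, 0], [0, 0, 0, 0, 0, 0, 0], [0, 0, 0, 0, 0, 0, 0]],
])

```text
clock: 44.8
tool_pos: [0.5571, 0.224, 0.2422]
eef_rot: [-2.313, -2.124, 0.007]
force: [0.1, -0.4, -0.3]
finger_gap: 1.001
grip_force: 0.0
```

Run:
```python
from h import *
np.set_printoptions(precision=4,suppress=True)
M,im=look("w13"); print(M[:3,3],yaw(M),observe()['clock'])
for k in range(4):
    x=np.array([.583,.3306])-k*.07*np.array([.0875,.996]); print(k,x); rim(im,M,x,.094)
```

```text
[0.5571 0.224  0.2422] 85.11567117370308 44.85
0 [0.583  0.3306]
 rim [ 211   24  171  182 9645] 0.5939 0.2757 159.9 142.8 -7.090522766113281
1 [0.5769 0.2609]
 rim [ 211   24  171  182 9645] 0.5939 0.2757 159.9 142.8 -7.090522766113281
2 [0.5707 0.1912]
 rim [ 211   24  171  182 9645] 0.5939 0.2757 159.9 142.8 -7.090522766113281
 rim [253 187  47  44 768] 0.5758 0.1901 45.4 45.7 -4.859169006347656
3 [0.5646 0.1214]
```

View pics/w13.png

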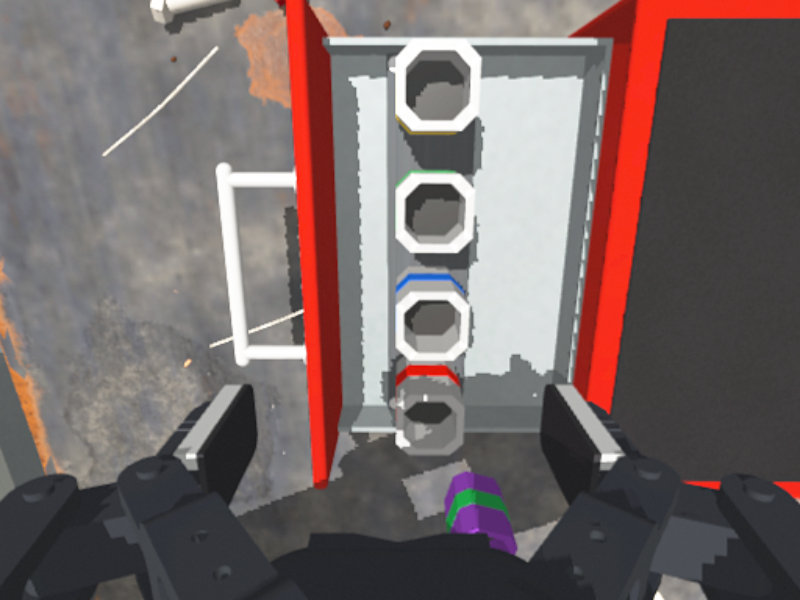

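All four sockets sit in the drawer: yellow rim (438,85), green (435,212), blue (432,326), red (430,418). Yellow was pressed most lightly, so I'll check the rim heights.

Run:
```python
from h import *
np.set_printoptions(precision=4,suppress=True)
M=T(); im=grab_frame("wrist"); g=im.min(axis=2)
for nm,(u,v) in dict(y=(438,85),g=(435,212),b=(432,326)).items():
    u,v=u*.64,v*.64; r=34; y0=max(int(v)-r,0); w=g[y0:int(v)+r,int(u)-r:int(u)+r]
    for th in (238,246):
        n,l,s,cc=cv2.connectedComponentsWithStats((w>th).astype(np.uint8)); i=1+np.argmax(s[1:,4]); ys,xs=np.nonzero(l==i)
        h=cv2.convexHull(np.c_[xs+int(u)-r,ys+y0].astype(np.float32))[:,0]
        for z in (.094,.101,.114):
            P=np.array([onz("wrist",p,z,M)[:2] for p in h],np.float32)*1000
            q=cv2.minAreaRect(P); print(nm,th,z,np.round(q[0],1),np.round(q[1],1),s[i,:5])
```

```text
y 238 0.094 [587.  331.2] [45.1 49.3] [   3    4   59   58 1201]
y 238 0.101 [586.5 330.4] [44.  48.1] [   3    4   59   58 1201]
y 238 0.114 [585.5 328.9] [42.  45.9] [   3    4   59   58 1201]
y 246 0.094 [586.8 331.2] [45.1 49. ] [   3    4   58   58 1171]
y 246 0.101 [586.3 330.4] [44.  47.8] [   3    4   58   58 1171]
y 246 0.114 [585.4 328.9] [42.  45.6] [   3    4   58   58 1171]
g 238 0.094 [582.4 261.2] [45.8 45.8] [  9   9  51  51 865]
g 238 0.101 [582. 262.] [44.7 44.7] [  9   9  51  51 865]
g 238 0.114 [581.2 263.6] [42.7 42.7] [  9   9  51  51 865]
g 246 0.094 [582.3 260.8] [44.9 45.7] [  9  10  51  50 752]
g 246 0.101 [581.9 261.6] [43.9 44.6] [  9  10  51  50 752]
g 246 0.114 [581.1 263.3] [41.8 42.5] [  9  10  51  50 752]
b 238 0.094 [575.8 190.4] [45.3 45.4] [ 11  12  47  44 622]
b 238 0.101 [575.6 193. ] [44.2 44.3] [ 11  12  47  44 622]
b 238 0.114 [575.1 197.7] [42.2 42.3] [ 11  12  47  44 622]
b 246 0.094 [571.5 197.1] [51.5 35.2] [ 12  13  46  42 249]
b 246 0.101 [571.4 199.5] [50.3 34.3] [ 12  13  46  42 249]
b 246 0.114 [571.1 203.9] [48.  32.8] [ 12  13  46  42 249]
```

drive_tool([
  [[1.4, -36, 0, 0, 0, 0, 135], [1.4, -36, 0, 0, 0, 0, 135], [1.4, -36, 0, 0, 0, 0, 135], [0, 0, 30, 0, 0, 0, 135], [0, 0, 30, 0, 0, 0, 135], [0, 0, 10, 0, 0, 0, 135], [0, 0, 0, 0, 0, 0, 135], [0, 0, 0, 0, 0, 0, 135]],
], newtons=60)

```text
clock: 45.7
tool_pos: [0.4518, 0.237, 0.1752]
eef_rot: [2.317, 2.121, 0.001]
force: [-0.2, -0.1, 0.6]
finger_gap: 0.469
grip_force: 0.0
```

Run:
```python
from h import *
np.set_printoptions(precision=4,suppress=True)
M=T(); im=grab_frame("wrist"); cv2.imwrite("pics/w14.png",im); print(M[:3,3],yaw(M),observe()['finger_gap'])
for p in landmark_of("wrist","drawer_handle")[:2]:print(p,onz("wrist",p['location'],.088,M))
```

```text
[0.4518 0.237  0.1752] 84.9546317593375 0.47077454936170854
{'location': [257.2, 198.0], 'conf': 0.66} [0.4548 0.236  0.088 ]
```

drive_tool([
  [[0, 2, 20, 0, 0, 0, 135], [0, 0, 30, 0, 0, 0, 135], [0, 0, 30, 0, 0, 0, 135], [0, 0, 22, 0, 0, 0, 135], [0, 0, 0, 0, 0, 0, 135], [0, 0, 0, 0, 0, 0, 255], [0, 0, 0, 0, 0, 0, 255], [0, 0, 0, 0, 0, 0, 255], [0, 0, 0, 0, 0, 0, 255], [0, 0, 0, 0, 0, 0, 255]],
])

```text
clock: 46.8
tool_pos: [0.4548, 0.2378, 0.0751]
eef_rot: [2.315, 2.122, 0.006]
force: [-1.9, -0.9, 5.7]
finger_gap: 0.088
grip_force: 58.8
```

drive_tool([
  [[0, 5, 0, 0, 0, 0, 255], [0, 10, 0, 0, 0, 0, 255], [0, 10, 0, 0, 0, 0, 255], [0, 10, 0, 0, 0, 0, 255], [0, 10, 0, 0, 0, 0, 255], [0, 10, 0, 0, 0, 0, 255], [0, 10, 0, 0, 0, 0, 255], [0, 10, 0, 0, 0, 0, 255], [0, 10, 0, 0, 0, 0, 255], [0, 10, 0, 0, 0, 0, 255], [0, 10, 0, 0, 0, 0, 255], [0, 10, 0, 0, 0, 0, 255], [0, 10, 0, 0, 0, 0, 255], [0, 10, 0, 0, 0, 0, 255], [0, 10, 0, 0, 0, 0, 255], [0, 5, 0, 0, 0, 0, 255], [0, 0, 0, 0, 0, 0, 255]],
])

```text
clock: 48.5
tool_pos: [0.605, 0.2247, 0.0752]
eef_rot: [2.314, 2.121, 0.007]
force: [1.0, -0.1, 4.9]
finger_gap: 0.087
grip_force: 59.3
```

drive_tool([
  [[0, 5, 0, 0, 0, 0, 255], [0, 4, 0, 0, 0, 0, 255], [0, 4, 0, 0, 0, 0, 255], [0, 0, 0, 0, 0, 0, 255]],
])

```text
clock: 48.9
tool_pos: [0.6172, 0.2236, 0.0751]
eef_rot: [2.315, 2.122, 0.005]
force: [-0.6, -0.1, 6.4]
finger_gap: 0.089
grip_force: 59.6
```

drive_tool([
  [[0, 3, 0, 0, 0, 0, 255], [0, 3, 0, 0, 0, 0, 255], [0, 3, 0, 0, 0, 0, 255], [0, 0, 0, 0, 0, 0, 255]],
])

```text
clock: 49.3
tool_pos: [0.6196, 0.2233, 0.075]
eef_rot: [-2.308, -2.117, 0.016]
force: [-24.2, -0.0, 22.0]
finger_gap: 0.089
grip_force: 61.5
```

drive_tool([
  [[0, 3, 0, 0, 0, 0, 255], [0, 0, 0, 0, 0, 0, 255], [0, 0, 0, 0, 0, 0, 255]],
])

```text
clock: 49.6
tool_pos: [0.6197, 0.2234, 0.075]
eef_rot: [-2.304, -2.115, 0.024]
force: [-33.2, -1.0, 27.7]
finger_gap: 0.089
grip_force: 62.3
```

drive_tool([
  [[0, -7, 0, 0, 0, 0, 255], [0, 0, 0, 0, 0, 0, 220], [0, 0, 0, 0, 0, 0, 140], [0, 0, 0, 0, 0, 0, 140], [0, 0, 0, 0, 0, 0, 140]],
])

```text
clock: 50.1
tool_pos: [0.6207, 0.2224, 0.0721]
eef_rot: [-2.316, -2.122, 0.0]
force: [0.3, -0.1, 0.4]
finger_gap: 0.453
grip_force: 0.0
```

drive_tool([
  [[0, 0, -20, 0, 0, 0, 140], [0, 0, -40, 0, 0, 0, 140], [0, 0, -40, 0, 0, 0, 140], [0, -30, -40, 0, 0, 0, 140], [0, -30, -20, 0, 0, 0, 140], [0, 0, 0, 0, 0, 0, 0], [0, 0, 0, 0, 0, 0, 0]],
])

```text
clock: 50.8
tool_pos: [0.561, 0.2278, 0.2329]
eef_rot: [2.315, 2.122, 0.002]
force: [0.2, -1.0, 0.2]
finger_gap: 0.774
grip_force: 0.0
```

Run:
```python
from h import *
np.set_printoptions(precision=4,suppress=True)
M,im=look("w15"); print(M[:3,3],yaw(M),observe()['clock'])
for p in landmark_of("wrist","drawer_handle")[:2]:print(p,onz("wrist",p['location'],.088,M))
grab_frame("top")
for n in ["safety_specs","weld_ring","wire_brush"]:
    for p in landmark_of("top",n)[:2]: print(n,p['conf'],onz("top",p['location'],0))
```

```text
[0.561  0.2278 0.2329] 85.02773545585896 50.85
{'location': [318.2, 178.6], 'conf': 0.84} [0.6226 0.2225 0.088 ]
safety_specs 0.81 [ 0.6365 -0.4481  0.    ]
weld_ring 0.72 [ 0.686  -0.1685  0.    ]
wire_brush 0.51 [ 0.4258 -0.3847  0.    ]
wire_brush 0.46 [ 0.6275 -0.4445  0.    ]
```

View pics/w15.png

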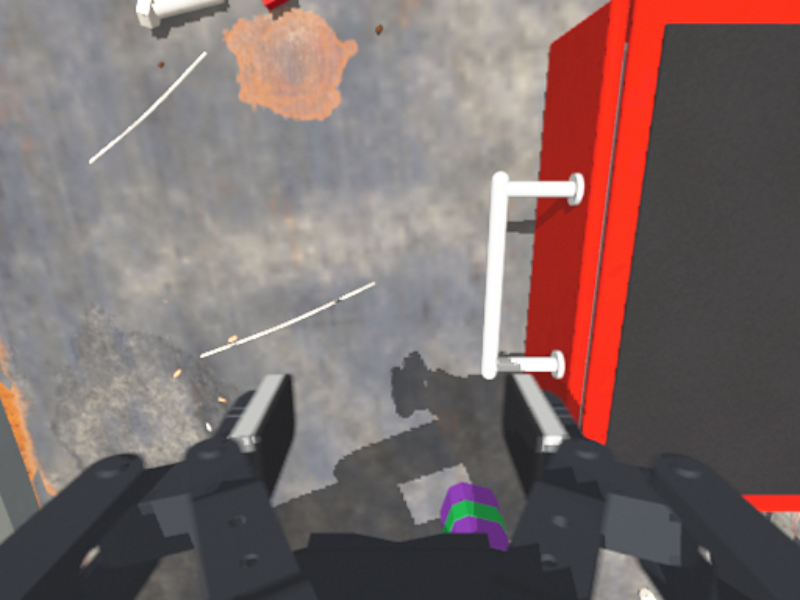

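The drawer front is flush against the box (thin seam at column 605), the handle is free at (495,275), and the robot is clear. The bystanders are unmoved, so I'm handing in.

```bash
python3 -c "
from station import sign_off
print(sign_off())"
```

```text
the job is handed in; nothing more can be done
None
```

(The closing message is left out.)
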